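# Get the transformer out of the sticky-lidded case

### The arm

A 6-joint arm with a two-finger parallel gripper is mounted at the origin on the work surface. World frame = base frame: x ahead of the robot, y to its left, z up, the work surface at z = 0. Lengths are in m, angles in rad, forces in N, time in s.
With the tool pointing down it reaches from about 0.325 to 0.9 m from the base axis. Payload 6.1 kg.
Tool frame: the origin (TCP) lies between the finger pads; the fingertips stand 17 mm ahead of it and the grasp point (between the pads) lies 2 mm behind it (tcp_to_tips is the distance from the TCP to the fingertips, in m); z points along the fingers, y is the direction in which the jaws open and shut (so a half turn about z gives the same grasp; the last joint's range is limited). The gripper opens to 85 mm and grips with 20 to 120 N. Pads are 22 mm wide; open, the fingers measure 114 mm over their backs; the gripper's body (76 mm by 85 mm) begins 54 mm behind the grasp point. The pads swing forward as they close: fully open they stand 13 mm farther back than shut.
Start: joints at [-1.415, 0.22, 1.526, -0, 1.395, -0.126], TCP at [0.174, -0.6, 0.21] pointing down, gripper open.
Joint ranges: [-2.98, 2.98], [-0.91, 2.08], [0.09, 2.57], [-1.24, 4.39], [0.2, 2.65], [-2.68, 2.68]. Speed limits (rad/s): [2.57, 2.57, 3.01, 3.14, 3.14, 3.14].

### API

Orientations are given as a unit quaternion [x, y, z, w].
In Python, from rig import * gives the robot as it stands.
- The arm moves only by the tool move_arm, never from a script. Its argument "rows" is a list of rows, each a list of 3 entries, a list of its own where there are three numbers: the shift along the tool's x, y, z in m, then the turn, a rotation vector about the tool's x, y, z in degrees, then the closure, from 0 (fully open) to 1 (shut). In form: [[[x, y, z], [ax, ay, az], fingers], ...]. A call has 1 to 12 rows; each row shifts and turns the commanded pose from where the row before left it, along the tool's axes as they then stand; what a row does not reach is not made up. A row lasts 1/12 s, in which the tool goes at most 41.7 mm and 7.16 degrees, less where a joint would pass 70% of its speed; a pose out of reach is approached as far as the arm can. A call with a gripper value outside its range is refused whole. The fingers move at their own pace and stop on an object; the grip force is fixed at half the most. Time passes only in rows, so rows that do not move let the fingers close. It gives the time, the measured TCP pose, the force and the opening at its end, in the units of the state.
- state(): the state, without advancing time (a new reading comes with each control period).
- read_camera(name): name is "scene" or "top"; returns the picture (400x640x3 uint8, red, green, blue); there is no depth.
- get_calibration(name): a dict with "intrinsics" (3x3 intrinsics, pixels), "position" and "rotation" of the camera in the world. Camera axes: x right, y up, looking along -z (the intrinsics and any distortion apply to the point x, -y, -z); pixel columns grow to the right and rows downward; lengths in m; the calibration is good to about 2 mm. A picture is of the moment at which its call begins. get_calibration takes no time and is no camera call.
- finish_job(): hands the job in, once; it reports no verdict.
The state is a dict: "clock": time; "q": joint angles; "qvel": joint speeds; "joint_torque": joint torques, N m; "tcp_pos": TCP position; "orientation": TCP orientation; "contact_force": force on the tool from outside, world axes, zero at the start; "ft_torque": the same for the moment, N m; "grip_width": finger opening in m.
Only numpy, scipy, OpenCV 4.12 (cv2) and the standard library are available. Lean on these libraries where they do the work, as an engineer would, in place of code of your own. Each camera call takes 0.05 s, during which the arm holds its last target.

### The job

Slide the grey case's sticky steel cover away from you until it is fully back at its rear stop, easing it along by the grips at its two ends in turn, as it binds when one end gets ahead. Then take out the oblong transformer and stand it crosswise in a free stretch of the plywood channel tray, like the one already there, lowered right onto the floor and not dropped; to fit your fingers in the channel, first put it down on the table and take it again by its long sides. Leave the other parts where they are.

Things in the scene. Friction and masses are not known exactly. Their poses are not given: they have to be found in the camera images.
- case: Grey steel case fixed to the table, 171 (x) x 324 (y) x 68 mm. Origin on its underside, below the middle of its trough; it spans x -45 to +126, y -162 to +162 mm. Trough along y: x -23 to +23, floor z 6, walls and rear deck z 50 mm, parted by a pillar (y -33 to +33) into two compartments. Front wall 62 high. Rear wall = cover's rear stop, inner face x +120.
- strap_mid (a point): Middle of the top of the fixed strap that bridges the cover along the case's whole x, 66 mm wide (y -33 to +33 mm in the case frame), z 64.5 to 68 mm. Lips at the case's two ends (|y| above 142 mm, z 63.5 to 67 mm) hold the cover down too.
- compartment_left (a point): Middle of the floor of the compartment at the case's +y side, 46 (x) x 109 mm (y, between pillar and lip). One compartment holds the transformer, the other the capacitor.
- compartment_right (a point): The same for the compartment at the case's -y side.
- cover_mid (a point): Middle of the top of the sliding steel cover, 70 (x) x 295 (y) x 7 mm, 0.7 kg, its top at z 61 mm in the case frame. Case-frame x about 0 = shut, +85 mm = at the rear stop. 5 mm side play: skewed 0.09 rad its corners bite and pushing the leading end moves it no further. A push on one grip swings it about its other end; 2 to 10 N moves it when free.
- grip_left (a point): Centre (half-way up) of the upright black grip block at the cover's +y end, 115 mm from the cover's middle: 12 (x) x 24 (y) x 26 mm high, standing on the cover (z 61 to 87 mm in the case frame).
- grip_right (a point): The same grip block at the cover's -y end.
- transformer_mid (a point): Centre of the transformer to move: dark steel block 36 (its x) x 54 (its y, long) x 42 mm tall (z, up), about 0.4 kg, terminals on top. It starts in one of the two compartments, long way along the case's y, about 27 mm free beyond each end, only 5 mm beside its long sides, its top 2 mm below the trough's walls.
- tray: Plywood tray fixed to the table, 252 (x) x 72 (y) x 50 mm; origin on its underside, in the middle. Its channel runs along x: 240 mm long, 60 mm wide, floor at z 4, walls to z 50 mm, 6 mm thick. A transformer stands in it crosswise, its y across the channel with 3 mm free at each end, its centre at z 25 mm, its top 4 mm below the walls.
- stored_mid (a point): Centre of a second, identical transformer, which already stands crosswise in the tray, somewhere along the channel; it is to stay there. The larger free stretch of channel beside it is at least 100 mm long.
- capacitor_mid (a point): Centre of a round aluminium capacitor can, 34 mm diameter, 40 mm high, standing in the other compartment of the case; it stays there.
- tube_mid (a point): Centre of a glass valve standing on the table, 36 mm diameter, 80 mm high; leave it standing.
- carton_mid (a point): Centre of a small upright cardboard carton, 45 x 45 x 85 mm high, on the table; leave it standing.

How it is judged:
On the way, in this order (a step that is already met when the one before it is completed fails the run):
1. the cover is slid back (its middle within 17 mm of where the rear stop halts it) while the transformer still stands in its compartment (x of cover_mid in the frame of case above 0.068 m and distance of transformer_mid from where it was at the start of the episode below 0.02 m), for 0.2 s.
2. the transformer is out of the case, above it or beside it ((z of transformer_mid in the frame of case above 0.085 m or horizontal distance between transformer_mid and case above 0.25 m)).
At the end, for the whole second after the job is handed in: Cover over 68 mm back (stop at 85). Transformer at rest, upright on the channel floor (centre 21-29 mm above the tray underside), within 12 mm of the centre line, crosswise within 0.2 rad. Moved less than: other transformer 15 mm, capacitor 20 mm, valve and carton 30 mm (x of cover_mid in the frame of case above 0.068 m and x of transformer_mid in the frame of tray between -0.115 and 0.115 m and y of transformer_mid in the frame of tray between -0.012 and 0.012 m and z of transformer_mid in the frame of tray between 0.021 and 0.029 m and angle between transformer_mid's own z axis and vertical below 0.1 rad and angle between the y axis of transformer_mid and the y axis of tray, either way round below 0.2 rad and linear speed of transformer below 0.02 m/s and distance of stored_mid from where it was at the start of the episode below 0.015 m and distance of capacitor_mid from where it was at the start of the episode below 0.02 m and distance of each of tube_mid, carton_mid from where it was at the start of the episode below 0.03 m); the robot touches nothing.
It fails at once if the transformer is dropped into the tray (moves faster than 0.4 m/s inside the channel) (x of transformer_mid in the frame of tray between -0.115 and 0.115 m and y of transformer_mid in the frame of tray between -0.012 and 0.012 m and z of transformer_mid in the frame of tray below 0.055 m and linear speed of transformer above 0.4 m/s).
It fails at once if the stored transformer is shoved more than 15 mm or tipped (distance of stored_mid from where it was at the start of the episode above 0.015 m or angle between stored_mid's own z axis and vertical above 0.4 rad).
It fails at once if the capacitor is moved more than 20 mm or tipped (distance of capacitor_mid from where it was at the start of the episode above 0.02 m or angle between capacitor_mid's own z axis and vertical above 0.4 rad).
It fails at once if the valve or the carton is moved more than 30 mm or tipped ((distance of tube_mid from where it was at the start of the episode above 0.03 m or angle between tube_mid's own z axis and vertical above 0.4 rad) or (distance of carton_mid from where it was at the start of the episode above 0.03 m or angle between carton_mid's own z axis and vertical above 0.4 rad)).
It also fails if it takes over 72 s, if anything falls off the work surface, if the arm or the gripper's body presses on something with over 40 N, if the wrist force passes 120 N, or if a joint passes its speed limit or range.

## Working session

There is one attempt and no reset: what is moved stays moved. The work goes in short steps, Python scripts to look and compute and a tool call to move; the robot and the scene stay as the last step left them, time stands still between calls to the robot, and variables do not carry over. Pictures are saved under pics/ and viewed, and the job is handed in when it is done.

Besides the shell and the picture viewer there is one more tool, called after "Request:" as name([rows], argument=value, ...), one row to a line, values as JSON. move_arm: Moves the arm, as the interface text tells. Its arguments: {"type":"object","properties":{"rows":{"type":"array"}},"required":["rows"]}

```bash
ls; mkdir -p pics; python3 - <<'E'
from rig import *
import cv2
for n in("scene","top"):
    im=read_camera(n); cv2.imwrite(f"pics/{n}0.png",im[:,:,::-1])
    c=get_calibration(n); print(n,c)
print(state())
E
```

```text
pics
scene {'intrinsics': array([[416.2603214 ,   0.        , 321.23244688],
       [  0.        , 416.2603214 , 201.33303103],
       [  0.        ,   0.        ,   1.        ]]), 'position': array([0.9141066 , 0.35099429, 0.83023191]), 'rotation': array([0.11499036, 0.27128101, 0.88804684, 0.35292584])}
top {'intrinsics': array([[389.99197364,   0.        , 321.37856587],
       [  0.        , 389.99197364, 193.82277482],
       [  0.        ,   0.        ,   1.        ]]), 'position': array([0.39856004, 0.00233805, 0.91966262]), 'rotation': array([-0.05592519,  0.06209992,  0.71184611, -0.69734575])}
{'clock': 0.1, 'q': array([-1.41514848e+00,  2.21140708e-01,  1.52748954e+00,  1.64691039e-06,
        1.39471157e+00, -1.26095684e-01]), 'qvel': array([ 0.00029271, -0.001458  , -0.00184128,  0.00038591, -0.0002968 ,
        0.00173218]), 'joint_torque': array([ 9.31231189e-04, -4.98243892e+01, -3.90546548e+01, -2.19988260e-04,
        5.65857787e-03,  1.06064456e-05]), 'tcp_pos': array([ 0.17367804, -0.59977962,  0.20881653]), 'orientation': array([ 9.90093613e-01,  1.40406101e-01, -1.21119156e-05, -8.74498362e-04]), 'contact_force': array([0.40642396, 0.50619314, 0.16323342]), 'ft_torque': array([-0.06599139, -0.04059803, -0.01880213]), 'grip_width': 0.08536539794905774}
```

View pics/scene0.png

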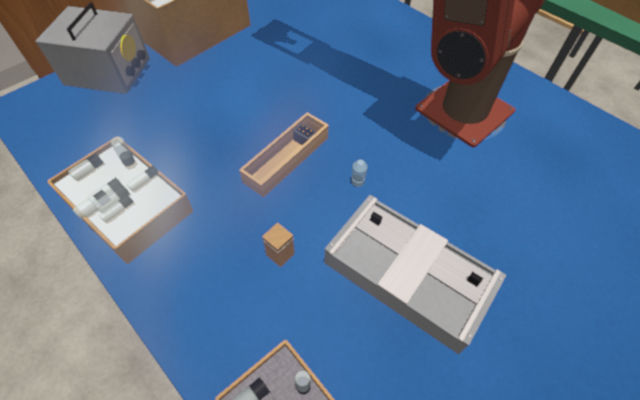

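View pics/top0.png

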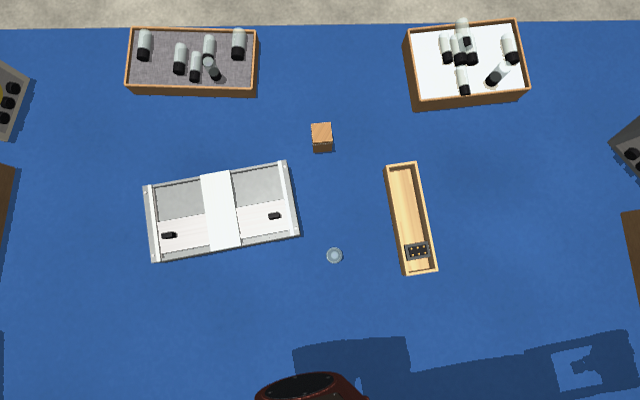

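The scene view shows the case at right (~(415,275)), tray at (285,150), valve at (360,172), carton at (278,243). The top view shows the case around (222,212), with grips at (169,235) and (274,215). In the same view the tray is at (411,218), the stored transformer at (417,250), the valve at (334,255) and the carton at (321,136).

```bash
python3 - <<'E'
import cv2
s=cv2.imread("pics/scene0.png");t=cv2.imread("pics/top0.png")
def crop(im,x0,y0,x1,y1,k,n):
    c=cv2.resize(im[y0:y1,x0:x1],None,fx=k,fy=k,interpolation=cv2.INTER_CUBIC)
    for x in range((x0//20+1)*20,x1,20):
        cv2.line(c,((x-x0)*k,0),((x-x0)*k,8),(0,0,255),1);cv2.putText(c,str(x),((x-x0)*k,20),0,.4,(0,0,255))
    for y in range((y0//20+1)*20,y1,20):
        cv2.line(c,(0,(y-y0)*k),(8,(y-y0)*k),(0,0,255),1);cv2.putText(c,str(y),(10,(y-y0)*k),0,.4,(0,0,255))
    cv2.imwrite("pics/"+n,c)
crop(t,135,150,310,270,4,"t_case.png")
crop(t,300,110,450,290,3,"t_tray.png")
crop(s,320,190,510,355,4,"s_case.png")
E
```

```text
(no output)
```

View pics/t_case.png

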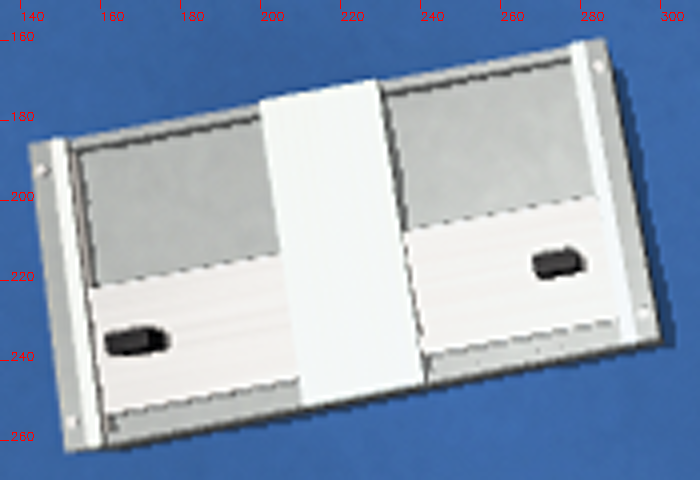

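View pics/t_tray.png

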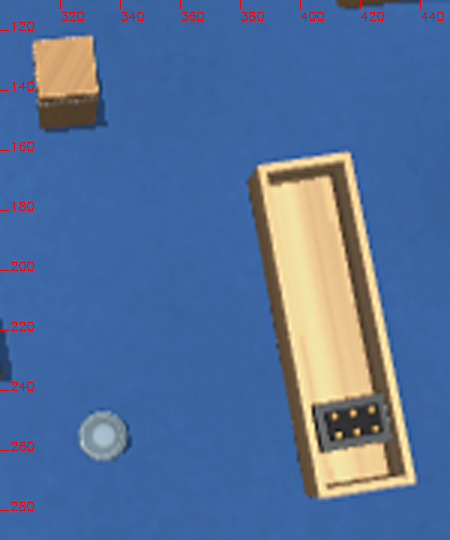

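View pics/s_case.png

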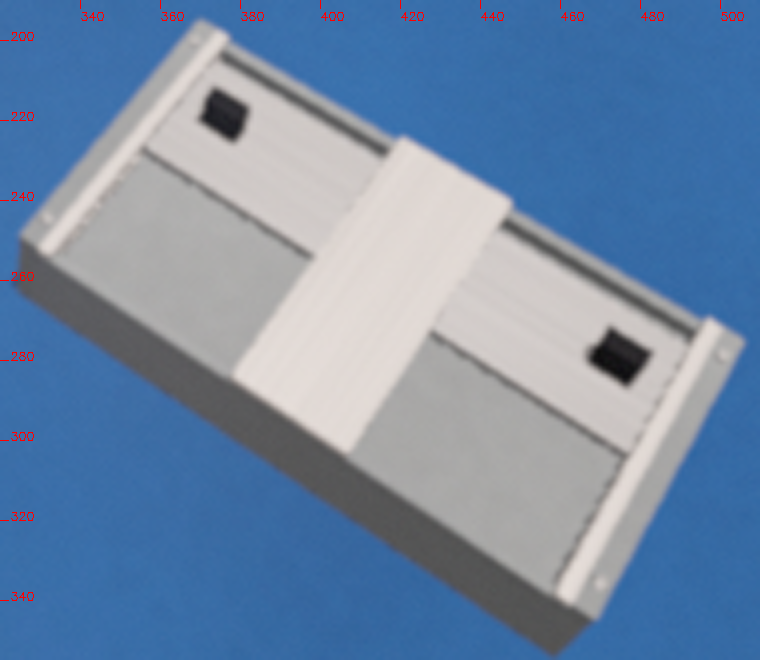

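```bash
cat > h.py <<'E'
import numpy as np
from scipy.spatial.transform import Rotation as R
from scipy.optimize import least_squares
from rig import *
C={n:get_calibration(n) for n in("scene","top")}
def proj(n,P):
    c=C[n];p=R.from_quat(c['rotation']).inv().apply(np.atleast_2d(P)-c['position'])
    k=c['intrinsics'];return np.c_[k[0,2]+k[0,0]*p[:,0]/-p[:,2],k[1,2]+k[1,1]*(-p[:,1])/-p[:,2]]
def ray(n,uv,z):
    c=C[n];k=c['intrinsics'];u,v=uv
    d=R.from_quat(c['rotation']).apply([(u-k[0,2])/k[0,0],-(v-k[1,2])/k[1,1],-1])
    return c['position']+d*(z-c['position'][2])/d[2]
def w(pose,L):
    x,y,a=pose;L=np.atleast_2d(np.array(L,float));c,s=np.cos(a),np.sin(a)
    return np.c_[x+c*L[:,0]-s*L[:,1],y+s*L[:,0]+c*L[:,1],L[:,2]]
def fit(obs,x0):
    def f(p):return np.concatenate([(proj(n,w(p,l))-uv).ravel() for n,l,uv in obs])
    r=least_squares(f,x0,loss='soft_l1');return r.x,f(r.x).reshape(-1,2)
E
python3 - <<'E'
from h import *
np.set_printoptions(precision=4,suppress=True)
m=.001
st=[(126*m,33*m,.068),(126*m,-33*m,.068),(-45*m,-33*m,.068),(-45*m,33*m,.068)]
o=[("top",l,u) for l,u in zip(st,[(200,175),(230,170),(241,245.8),(210.8,251.5)])]
o+=[("scene",l,u) for l,u in zip(st,[(407.3,303),(378.5,284),(420,224.3),(448,240.5)])]
oc=[(126*m,162*m,.067),(126*m,-162*m,.067),(-45*m,-162*m,.067),(-45*m,162*m,.067)]
o2=[("top",l,u) for l,u in zip(oc,[(142.5,185.8),(285.8,160),(300,235.8),(151.5,262.5)])]
o2+=[("scene",l,u) for l,u in zip(oc,[(469.5,344.5),(325,249),(370,194.8),(506,275.3)])]
for oo in (o,o[:4],o2,o+o2):
    p,r=fit(oo,[.4,.25,.2]);print(p);
print(r)
case=p
t=[(126*m,36*m,.05),(126*m,-36*m,.05),(-126*m,-36*m,.05),(-126*m,36*m,.05)]
o=[("top",l,u) for l,u in zip(t,[(385.7,165.7),(416.7,161),(438.3,271),(405.7,275.7)])]
p,r=fit(o,[.35,-.2,.1]);print("tray",p);print(r)
s=[(18*m,27*m,.046),(18*m,-27*m,.046),(-18*m,-27*m,.046),(-18*m,27*m,.046)]
o=[("top",l,u) for l,u in zip(s,[(405.3,244.7),(428,241.3),(430,256.7),(407.3,260)])]
q,r=fit(o,[.3,-.2,.1]);print("stored",q);print(r)
d=q[:2]-p[:2];c,s_=np.cos(p[2]),np.sin(p[2]);print("in tray",c*d[0]+s_*d[1],-s_*d[0]+c*d[1])
print("valve",ray("top",(334,255.3),.06),"carton",ray("top",(321.5,132.5),.085))
# grips top z .087, mid of visible top
for n,L in(("top",[(168,234.5),(274,215.5)]),("scene",[(473,277.5),(376,216)])):
  for uv in L:
    P=ray(n,uv,.074);d=P[:2]-case[:2];c,s_=np.cos(case[2]),np.sin(case[2]);print(n,P,c*d[0]+s_*d[1],-s_*d[0]+c*d[1])
E
```

```text
[0.4718 0.2094 0.1694]
[0.4707 0.2093 0.1613]
[0.4717 0.2095 0.1681]
[0.4718 0.2095 0.1685]
[[-0.1315 -0.1644]
 [-0.7748 -0.5652]
 [ 0.0945 -0.609 ]
 [ 0.0058 -0.5035]
 [ 0.1048 -0.1732]
 [-0.3922 -0.7501]
 [ 0.8415 -0.6418]
 [ 0.5732 -0.5051]
 [-0.303  -0.2328]
 [ 0.3539 -0.9187]
 [-0.2017 -1.8269]
 [-0.224  -0.0588]
 [-0.115   0.0112]
 [ 0.116  -0.9251]
 [ 0.3029 -0.6281]
 [ 0.7749 -0.6964]]
tray [ 0.4884 -0.2075  0.1274]
[[ 0.0499 -0.5124]
 [-0.133  -0.2762]
 [-0.1342  0.2216]
 [ 0.2167  0.4945]]
stored [ 0.4136 -0.218   0.1107]
[[-0.9503 -0.5506]
 [ 0.1979 -0.3507]
 [ 1.0644  0.4564]
 [-0.242   0.4076]]
in tray -0.07549037129192726 -0.0009237967499571773
valve [ 0.4072 -0.0314  0.06  ] carton [ 0.6779 -0.0097  0.085 ]
top [0.4588 0.3258 0.074 ] 0.006771800477453991 0.11683896743357347
top [0.4953 0.0975 0.074 ] 0.0044841106510385385 -0.1143018160084182
scene [0.459  0.3192 0.074 ] 0.005772271567371302 0.11030459124562975
scene [0.4922 0.0925 0.074 ] 0.0005565281266155589 -0.11876818527893075
```

Fits agree to within about 1 px: case at (0.472, 0.2095) with yaw 0.1685, tray at (0.488, -0.2075) with yaw 0.127, and the stored transformer at tray x ≈ -0.075. I'll push the grips with the fingers closed and the tips above the strap.

```bash
cat >> h.py <<'E'
CASE=np.array([.4718,.2095,.1685]);TRAY=np.array([.4884,-.2075,.1274])
def inframe(F,P):
    d=np.array(P[:2])-F[:2];c,s=np.cos(F[2]),np.sin(F[2]);return np.array([c*d[0]+s*d[1],-s*d[0]+c*d[1]])
def st():
    s=state();r=R.from_quat(s['orientation']).as_matrix();yaw=np.arctan2(r[1,0],r[0,0])
    print('t%.2f tcp'%s['clock'],s['tcp_pos'].round(4),'yaw %.3f'%yaw,'case',inframe(CASE,s['tcp_pos']).round(4),'tray',inframe(TRAY,s['tcp_pos']).round(4),'F',s['contact_force'].round(1),'w %.4f'%s['grip_width'],'tilt',r[2].round(4))
    return s,r,yaw
def to(P,yaw=None):
    s,r,y=st();d=np.array(P)-s['tcp_pos'];print('tool delta mm',(r.T@d*1000).round(1),'rows>=%.1f'%(np.linalg.norm(d)/.0417), '' if yaw is None else 'az deg %.1f'%-np.degrees((yaw-y+np.pi)%(2*np.pi)-np.pi))
def cw(x,y,z):return w(CASE,[(x,y,z)])[0]
def tw(x,y,z):return w(TRAY,[(x,y,z)])[0]
E
python3 -c "
from h import *
to([.42,-.25,.21],.1685);print(cw(-.03,-.115,.091))"
```

```text
t0.10 tcp [ 0.1737 -0.5998  0.2088] yaw 0.282 case [-0.4296 -0.7478] tray [-0.362  -0.3491] F [0.4 0.5 0.2] w 0.0854 tilt [ 2.0e-04 -1.7e-03 -1.0e+00]
tool delta mm [ 333.9 -267.5   -0.6] rows>=10.3 az deg 6.5
[0.46151081 0.09109758 0.091     ]
```

Request:
move_arm([
  [[0.0278,-0.0223,0],[0,0,0],1],
  [[0.0278,-0.0223,0],[0,0,0],1],
  [[0.0278,-0.0223,0],[0,0,0],1],
  [[0.0278,-0.0223,0],[0,0,0],1],
  [[0.0278,-0.0223,0],[0,0,0],1],
  [[0.0278,-0.0223,0],[0,0,0],1],
  [[0.0278,-0.0223,0],[0,0,0],1],
  [[0.0278,-0.0223,0],[0,0,0],1],
  [[0.0278,-0.0223,0],[0,0,0],1],
  [[0.0278,-0.0223,0],[0,0,0],1],
  [[0.0278,-0.0223,0],[0,0,0],1],
  [[0.0278,-0.0223,0],[0,0,6.5],1],
])

```text
clock: 1.1
tcp_pos: [0.42, -0.2493, 0.2095]
orientation: [0.996, 0.085, -0.0, -0.0]
contact_force: [0.2, -0.5, 0.8]
grip_width: -0.0001
```

```bash
python3 -c "
from h import *
to(cw(-.03,-.115,.16),.1685)"
```

```text
t1.10 tcp [ 0.42   -0.2493  0.2095] yaw 0.171 case [-0.128  -0.4436] tray [-0.0732 -0.0328] F [ 0.2 -0.5  0.8] w -0.0001 tilt [-2.e-04 -3.e-04 -1.e+00]
tool delta mm [  98.9 -328.3   49.6] rows>=8.3 az deg 0.1
```

Request:
move_arm([
  [[0.011,-0.0365,0],[0,0,0],1],
  [[0.011,-0.0365,0],[0,0,0],1],
  [[0.011,-0.0365,0],[0,0,0],1],
  [[0.011,-0.0365,0],[0,0,0],1],
  [[0.011,-0.0365,0],[0,0,0],1],
  [[0.011,-0.0365,0],[0,0,0],1],
  [[0.011,-0.0365,0],[0,0,0],1],
  [[0.011,-0.0365,0],[0,0,0],1],
  [[0.011,-0.0365,0],[0,0,0],1],
  [[0,0,0.036],[0,0,0],1],
  [[0,0,0.036],[0,0,0],1],
  [[0,0,0.034],[0,0,0],1],
])

```text
clock: 2.1
tcp_pos: [0.4611, 0.0906, 0.1026]
orientation: [0.996, 0.086, 0.001, 0.0]
contact_force: [-0.0, 0.4, -0.2]
grip_width: -0.0004
```

```bash
python3 -c "
from h import *
import cv2
to(cw(-.03,-.115,.091),.1685)
im=read_camera('scene');cv2.imwrite('pics/s1.png',cv2.resize(im[180:360,300:520,::-1],None,fx=3,fy=3,interpolation=2))"
```

```text
t2.10 tcp [0.4611 0.0906 0.1026] yaw 0.173 case [-0.0305 -0.1154] tray [0.0108 0.2992] F [-0.   0.4 -0.2] w -0.0004 tilt [ 1.1e-03  2.0e-04 -1.0e+00]
tool delta mm [ 0.4 -0.4 11.6] rows>=0.3 az deg 0.3
```

View pics/s1.png

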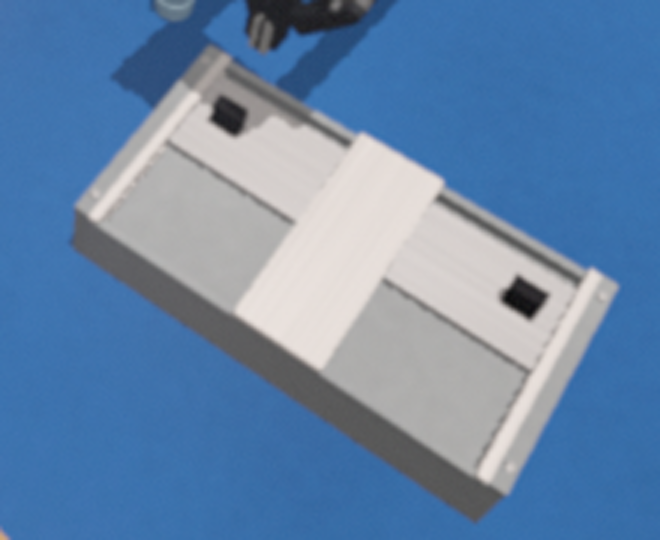

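The closed fingers show near (262,30) in the crop, in front of the right grip at (228,115). Lower and push.

Request:
move_arm([
  [[0,0,0.0115],[0,0,0],1],
  [[0.007,0,0],[0,0,0],1],
  [[0.005,0,0],[0,0,0],1],
  [[0.004,0,0],[0,0,0],1],
  [[0.004,0,0],[0,0,0],1],
  [[0.004,0,0],[0,0,0],1],
])

```text
clock: 2.65
tcp_pos: [0.4868, 0.0935, 0.094]
orientation: [0.996, 0.085, 0.002, 0.0]
contact_force: [-0.4, -0.4, -0.0]
grip_width: 0.0003
```

```bash
python3 -c "
from h import *
st()"
```

```text
t2.65 tcp [0.4868 0.0935 0.094 ] yaw 0.170 case [-0.0047 -0.1169] tray [0.0367 0.2987] F [-0.4 -0.4 -0. ] w 0.0003 tilt [ 3.e-03  4.e-04 -1.e+00]
```

```bash
python3 -c "
from h import *
import cv2
for n,(a,b,c,d) in {'scene':(180,360,300,520),'top':(150,270,135,310)}.items():
  im=read_camera(n);cv2.imwrite('pics/%s2.png'%n,cv2.resize(im[a:b,c:d,::-1],None,fx=3,fy=3,interpolation=2))
st()"
```

```text
t2.75 tcp [0.4864 0.0935 0.0934] yaw 0.170 case [-0.0051 -0.1168] tray [0.0362 0.2988] F [ 0.3 -0.5 -0.2] w 0.0004 tilt [ 2.1e-03  3.0e-04 -1.0e+00]
```

View pics/scene2.png

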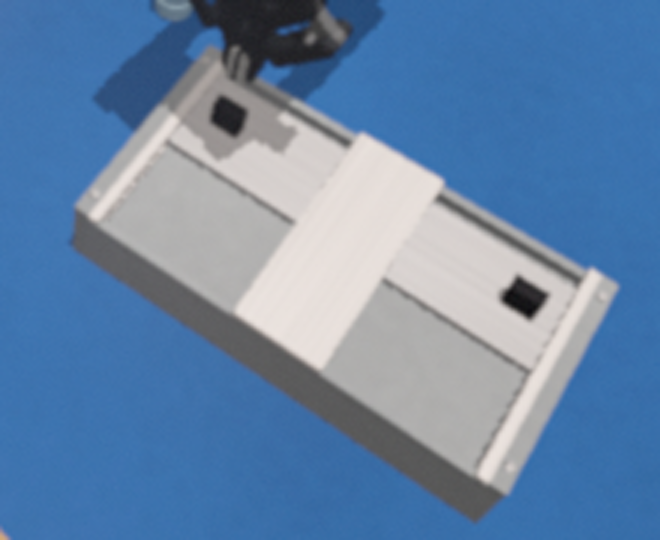

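View pics/top2.png

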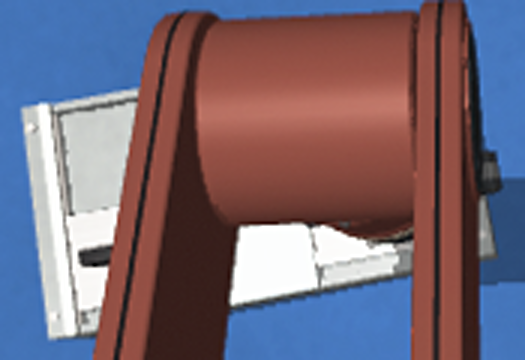

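```bash
python3 -c "
from h import *
s=state();p=s['tcp_pos']
for dz in(0,-.017,): print(dz,(proj('scene',p+[0,0,dz])-[300,180])*3)
for x in(-.006,.006):
  for z in (.061,.087): print('grip x',x,z,(proj('scene',cw(x,-.115,z))-[300,180])*3)
print(s['q'].round(3))
# tip ray at different z
for z in(.06,.077,.09,.1): print(z,inframe(CASE,ray('scene',(300+238/3,180+80/3),z)))
for z in(.061,.074,.087): print('grip',z,inframe(CASE,ray('scene',(300+229/3,180+116/3),z)))
"
```

```text
0 [[237.9909048   89.42476976]]
-0.017 [[234.95397105 102.37427666]]
grip x -0.006 0.061 [[235.04767039 114.18712477]]
grip x -0.006 0.087 [[239.66786881  94.78257147]]
grip x 0.006 0.061 [[226.14964846 125.41356499]]
grip x 0.006 0.087 [[230.58161243 106.16193866]]
[0.031 0.027 1.97  0.    1.143 1.431]
0.06 [-0.0332468  -0.12952039]
0.077 [-0.02236525 -0.12522015]
0.09 [-0.01404407 -0.12193173]
0.1 [-0.00764317 -0.11940217]
grip 0.061 [-0.00202202 -0.1176722 ]
grip 0.074 [ 0.00578228 -0.11457974]
grip 0.087 [ 0.01358658 -0.11148728]
```

```bash
python3 -c "
import cv2
im=cv2.imread('pics/scene2.png')[30:150,160:320];cv2.imwrite('pics/z.png',cv2.resize(im,None,fx=4,fy=4,interpolation=2))"
```

```text
(no output)
```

View pics/z.png

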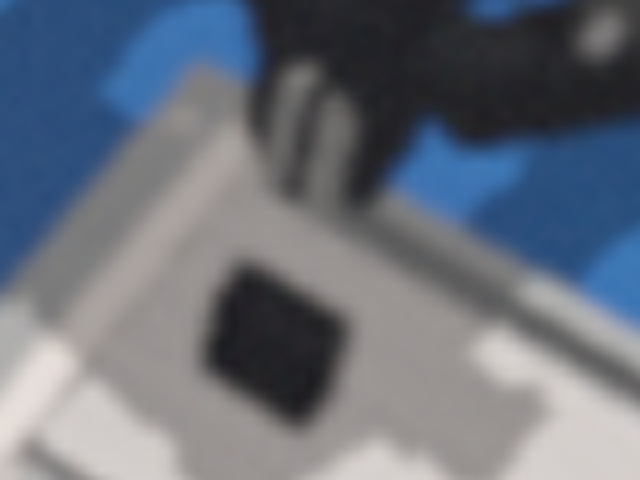

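Request:
move_arm([
  [[-0.012,0,0.003],[0,0,0],1],
  [[0,0,0.004],[0,0,0],1],
  [[0,0,0.003],[0,0,0],1],
  [[0,0,0],[0,0,0],1],
])

```text
clock: 3.08
tcp_pos: [0.4728, 0.0914, 0.0817]
orientation: [0.996, 0.085, -0.0, -0.0]
contact_force: [0.6, -0.4, -0.1]
grip_width: -0.0003
```

```bash
python3 -c "
from h import *
import cv2
st()
im=read_camera('scene');cv2.imwrite('pics/z2.png',cv2.resize(im[185:240,345:415,::-1],None,fx=9,fy=9,interpolation=2))
s=state()['tcp_pos']
for dz in(0,-.017): print((proj('scene',s+[0,0,dz])-[345,185])*9)"
```

```text
t3.08 tcp [0.4728 0.0914 0.0817] yaw 0.170 case [-0.0188 -0.1166] tray [0.0225 0.2985] F [ 0.6 -0.4 -0.1] w -0.0003 tilt [-8.e-04 -1.e-04 -1.e+00]
[[333.93302119 212.32165852]]
[[324.59236128 250.67775877]]
```

View pics/z2.png

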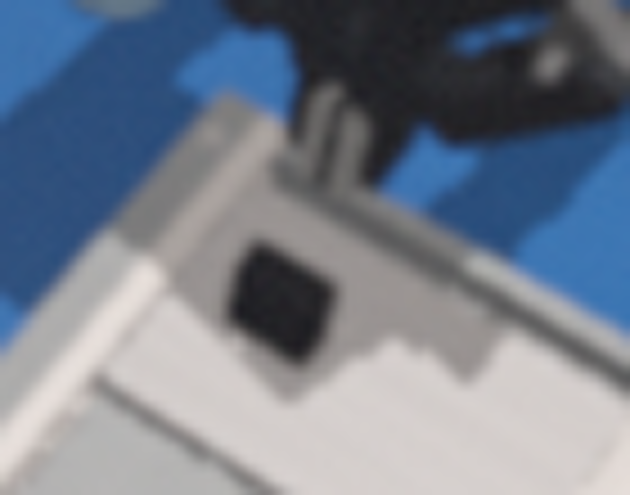

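Request:
move_arm([
  [[0.006,0,0],[0,0,0],1],
  [[0.004,0,0],[0,0,0],1],
  [[0.003,0,0],[0,0,0],1],
])

```text
clock: 3.38
tcp_pos: [0.4871, 0.0938, 0.0827]
orientation: [0.996, 0.085, 0.001, 0.0]
contact_force: [0.2, -0.6, 0.1]
grip_width: 0.0002
```

```bash
python3 -c "
from h import *
st()"
```

```text
t3.38 tcp [0.4871 0.0938 0.0827] yaw 0.171 case [-0.0044 -0.1166] tray [0.037 0.299] F [ 0.2 -0.6  0.1] w 0.0002 tilt [ 1.e-03  1.e-04 -1.e+00]
```

Request:
move_arm([
  [[0.003,0,0],[0,0,0],1],
  [[0.003,0,0],[0,0,0],1],
  [[0,0,0],[0,0,0],1],
])

```text
clock: 3.63
tcp_pos: [0.4925, 0.0948, 0.0824]
orientation: [0.996, 0.085, 0.0, 0.0]
contact_force: [-0.1, -0.1, 0.5]
grip_width: -0.0002
```

```bash
python3 -c "
from h import *
import cv2
st()
im=read_camera('scene');cv2.imwrite('pics/z3.png',cv2.resize(im[185:240,345:415,::-1],None,fx=9,fy=9,interpolation=2))
s=state()['tcp_pos']
for dz in(0,-.017): print((proj('scene',s+[0,0,dz])-[345,185])*9)"
```

```text
t3.63 tcp [0.4925 0.0948 0.0824] yaw 0.171 case [ 0.0012 -0.1166] tray [0.0425 0.2993] F [-0.1 -0.1  0.5] w -0.0002 tilt [ 5.e-04  0.e+00 -1.e+00]
[[290.54786558 265.94454754]]
[[281.78845339 303.85392858]]
```

View pics/z3.png

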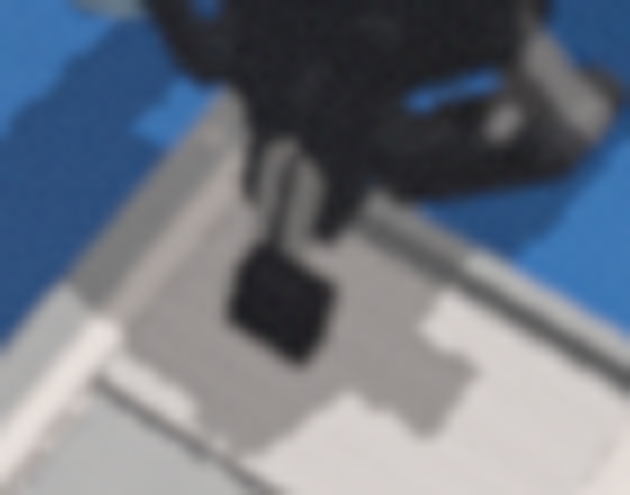

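```bash
python3 -c "
from h import *
import cv2
np.set_printoptions(suppress=True,precision=0)
for c in(0,.005,.01,.015):
  P=np.array([cw(c+a,-.115+b,z) for a in(-.006,.006) for b in(-.012,.012) for z in(.061,.087)])
  h=cv2.convexHull(((proj('scene',P)-[345,185])*9).astype(np.float32))[:,0]
  print(c,h.tolist())
im=cv2.imread('pics/top0.png');cv2.imwrite('pics/tg.png',cv2.resize(im[195:250,255:305],None,fx=10,fy=10,interpolation=2))
for c in(0,.005,.01,.015):
  P=np.array([cw(c+a,-.115+b,z) for a in(-.006,.006) for b in(-.012,.012) for z in(.061,.087)])
  h=cv2.convexHull(((proj('top',P)-[255,195])*10).astype(np.float32))[:,0]
  print('top',c,h.astype(int).tolist())
"
```

```text
0 [[357.1646728515625, 265.2565002441406], [342.2177429199219, 323.1083068847656], [315.66351318359375, 357.0914611816406], [231.60171508789062, 305.6148681640625], [243.82228088378906, 247.49514770507812], [271.224853515625, 213.66842651367188]]
0.005 [[345.9093933105469, 279.55999755859375], [331.1927795410156, 337.2176818847656], [304.5032653808594, 371.37396240234375], [220.3262176513672, 319.6425476074219], [232.30397033691406, 261.7137756347656], [259.8482666015625, 227.71209716796875]]
0.01 [[334.595458984375, 293.9380187988281], [320.1117248535156, 351.3988037109375], [293.2859191894531, 385.7294921875], [208.99354553222656, 333.74139404296875], [220.72581481933594, 276.0062255859375], [248.41294860839844, 241.82826232910156]]
0.015 [[323.22247314453125, 308.39111328125], [308.97418212890625, 365.6522216796875], [282.01104736328125, 400.1586608886719], [197.603271484375, 347.9118957519531], [209.08737182617188, 290.3731689453125], [236.91844177246094, 256.0174865722656]]
top 0 [[261, 247], [153, 267], [139, 255], [129, 200], [240, 180], [251, 193]]
top 0.005 [[257, 224], [150, 245], [135, 232], [125, 178], [236, 157], [248, 171]]
top 0.01 [[253, 202], [146, 223], [131, 210], [122, 155], [232, 134], [244, 149]]
top 0.015 [[249, 180], [142, 200], [127, 187], [118, 132], [228, 111], [240, 127]]
```

View pics/tg.png

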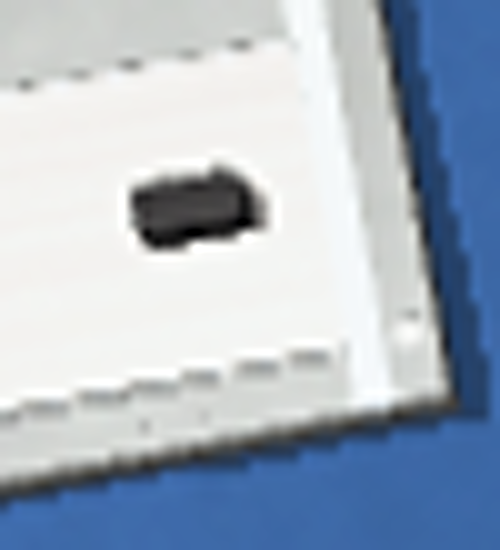

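```bash
python3 - <<'E'
from h import *
g={}
exec("from rig import *",g)
print([k for k in g if not k.startswith('__')], g.get('tcp_to_tips'))
E
```

```text
['read_camera', 'get_calibration', 'finish_job', 'state', 'MotionError', 'tcp_to_tips'] 0.017
```

Request:
move_arm([
  [[-0.02,0,0],[0,0,0],1],
  [[0,0,0.003],[0,0,0],1],
  [[0,0,0.003],[0,0,0],1],
  [[0,0,0],[0,0,0],1],
])

```text
clock: 4.02
tcp_pos: [0.4721, 0.0913, 0.0758]
orientation: [0.996, 0.085, -0.0, -0.0]
contact_force: [0.3, -0.3, 1.0]
grip_width: -0.0
```

Request:
move_arm([
  [[0,0,0.002],[0,0,0],1],
  [[0,0,0.002],[0,0,0],1],
])

```text
clock: 4.18
tcp_pos: [0.4728, 0.0913, 0.0724]
orientation: [0.996, 0.085, 0.0, 0.0]
contact_force: [-0.5, -0.0, -0.4]
grip_width: 0.0003
```

```bash
python3 -c "
from h import *
import cv2
st()
im=read_camera('scene');cv2.imwrite('pics/z4.png',cv2.resize(im[185:240,345:415,::-1],None,fx=9,fy=9,interpolation=2))
s=state()['tcp_pos']
for dz in(0,-.017): print((proj('scene',s+[0,0,dz])-[345,185])*9)"
```

```text
t4.18 tcp [0.4728 0.0913 0.0724] yaw 0.171 case [-0.0188 -0.1167] tray [0.0225 0.2984] F [-0.5 -0.  -0.4] w 0.0003 tilt [ 8.e-04  1.e-04 -1.e+00]
[[329.76657657 233.11074971]]
[[320.57829791 270.78489862]]
```

View pics/z4.png

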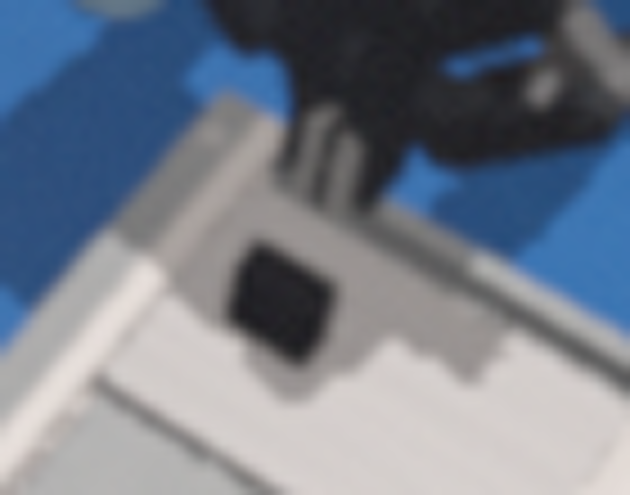

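Request:
move_arm([
  [[0,0,0.002],[0,0,0],1],
  [[0,0,0.002],[0,0,0],1],
])

```text
clock: 4.4
tcp_pos: [0.4723, 0.0913, 0.0682]
orientation: [0.996, 0.085, 0.0, 0.0]
contact_force: [0.0, -0.2, 0.5]
grip_width: -0.0002
```

Request:
move_arm([
  [[0,0,0.002],[0,0,0],1],
  [[0,0,0.002],[0,0,0],1],
])

```text
clock: 4.57
tcp_pos: [0.4721, 0.0913, 0.0641]
orientation: [0.996, 0.085, -0.0, 0.0]
contact_force: [-0.8, 0.0, 0.1]
grip_width: 0.0004
```

Request:
move_arm([
  [[0,0,0.002],[0,0,0],1],
  [[0,0,0.001],[0,0,0],1],
])

```text
clock: 4.73
tcp_pos: [0.4719, 0.0913, 0.0609]
orientation: [0.996, 0.085, -0.0, -0.0]
contact_force: [-0.2, -0.3, -0.2]
grip_width: -0.0003
```

```bash
python3 -c "
from h import *
import cv2
st()
im=read_camera('scene');cv2.imwrite('pics/z5.png',cv2.resize(im[185:240,345:415,::-1],None,fx=9,fy=9,interpolation=2))
s=state()['tcp_pos']
for dz in(0,-.017): print((proj('scene',s+[0,0,dz])-[345,185])*9)"
```

```text
t4.73 tcp [0.4719 0.0913 0.0609] yaw 0.171 case [-0.0197 -0.1166] tray [0.0216 0.2985] F [-0.2 -0.3 -0.2] w -0.0003 tilt [-4.e-04 -1.e-04 -1.e+00]
[[325.05311993 256.38520958]]
[[316.02834714 293.3292375 ]]
```

View pics/z5.png

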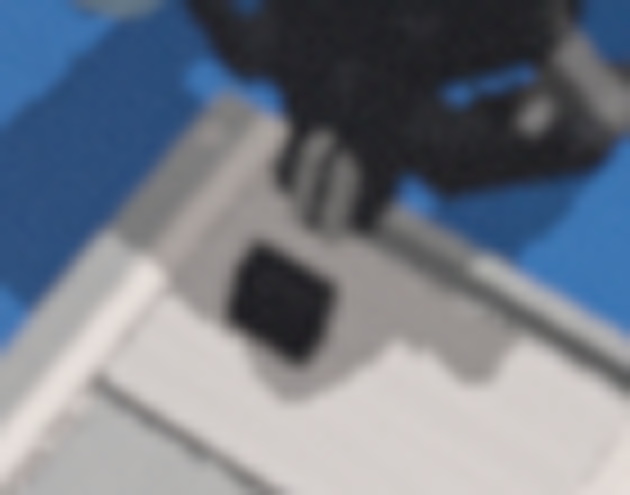

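Request:
move_arm([
  [[0.004,0,0],[0,0,0],1],
  [[0.003,0,0],[0,0,0],1],
])

```text
clock: 4.95
tcp_pos: [0.4795, 0.0925, 0.0615]
orientation: [0.996, 0.085, 0.0, -0.0]
contact_force: [-1.2, -0.3, -0.2]
grip_width: 0.0002
```

Request:
move_arm([
  [[0.003,0,0],[0,0,0],1],
  [[0.003,0,0],[0,0,0],1],
])

```text
clock: 5.12
tcp_pos: [0.4845, 0.0935, 0.0612]
orientation: [0.996, 0.085, -0.001, 0.0]
contact_force: [-3.5, -1.0, 2.3]
grip_width: -0.0
```

```bash
python3 -c "
from h import *
import cv2
st()
im=read_camera('scene');cv2.imwrite('pics/z6.png',cv2.resize(im[185:240,345:415,::-1],None,fx=9,fy=9,interpolation=2))
s=state()['tcp_pos']
for dz in(0,-.017): print((proj('scene',s+[0,0,dz])-[345,185])*9)"
```

```text
t5.12 tcp [0.4845 0.0935 0.0612] yaw 0.171 case [-0.0069 -0.1165] tray [0.0344 0.299 ] F [-3.5 -1.   2.3] w -0.0000 tilt [-0.0018 -0.     -1.    ]
[[295.11103314 292.98125494]]
[[286.47707524 329.63504004]]
```

View pics/z6.png

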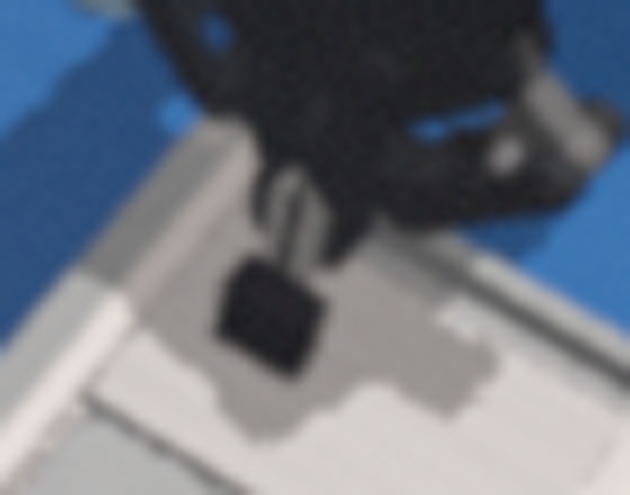

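Contact at last, at TCP z ≈ 0.061, which puts the tips about 20 mm higher than nominal. The cover is moving with 3–4 N; continue pushing the right end.

Request:
move_arm([
  [[0.004,0,0],[0,0,0],1],
  [[0.004,0,0],[0,0,0],1],
  [[0.004,0,0],[0,0,0],1],
  [[0,0,0],[0,0,0],1],
])

```text
clock: 5.5
tcp_pos: [0.4977, 0.0957, 0.0613]
orientation: [0.996, 0.085, 0.001, -0.0]
contact_force: [-0.4, 0.1, -1.0]
grip_width: 0.0001
```

```bash
python3 -c "
from h import *
st();to(cw(-.03,.115,.08),.1685)"
```

```text
t5.50 tcp [0.4977 0.0957 0.0613] yaw 0.170 case [ 0.0065 -0.1166] tray [0.0478 0.2995] F [-0.4  0.1 -1. ] w 0.0001 tilt [ 0.001  0.    -1.   ]
t5.50 tcp [0.4977 0.0957 0.0613] yaw 0.170 case [ 0.0065 -0.1166] tray [0.0478 0.2995] F [-0.4  0.1 -1. ] w 0.0001 tilt [ 0.001  0.    -1.   ]
tool delta mm [ -36.  -231.6  -18.7] rows>=5.6 az deg 0.1
```

Request:
move_arm([
  [[-0.016,0,-0.005],[0,0,0],1],
  [[-0.02,0,-0.015],[0,0,0],1],
  [[0,-0.0386,0],[0,0,0],1],
  [[0,-0.0386,0],[0,0,0],1],
  [[0,-0.0386,0],[0,0,0],1],
  [[0,-0.0386,0],[0,0,0],1],
  [[0,-0.0386,0],[0,0,0],1],
  [[0,-0.0386,0],[0,0,0],1],
  [[0,0,0.018],[0,0,0],1],
  [[0,0,0],[0,0,0],1],
])

```text
clock: 6.33
tcp_pos: [0.4205, 0.3193, 0.0614]
orientation: [0.996, 0.087, -0.001, 0.0]
contact_force: [-0.8, -0.8, -1.1]
grip_width: 0.0001
```

```bash
cat > pic.py <<'E'
import sys
from h import *
import cv2
n,name,x0,y0,x1,y1,k=sys.argv[1:8];x0,y0,x1,y1,k=map(int,(x0,y0,x1,y1,k))
im=read_camera(n);c=cv2.resize(im[y0:y1,x0:x1,::-1],None,fx=k,fy=k,interpolation=2);cv2.imwrite('pics/'+name,c);cv2.imwrite('pics/full_'+name,im[:,:,::-1])
st()
E
python3 pic.py scene a1.png 320 180 510 360 4
```

```text
t6.38 tcp [0.4207 0.3179 0.0619] yaw 0.173 case [-0.0322  0.1155] tray [-4.000e-04  5.298e-01] F [-0.6 -1.1  0.1] w -0.0002 tilt [-0.0023  0.001  -1.    ]
```

View pics/a1.png

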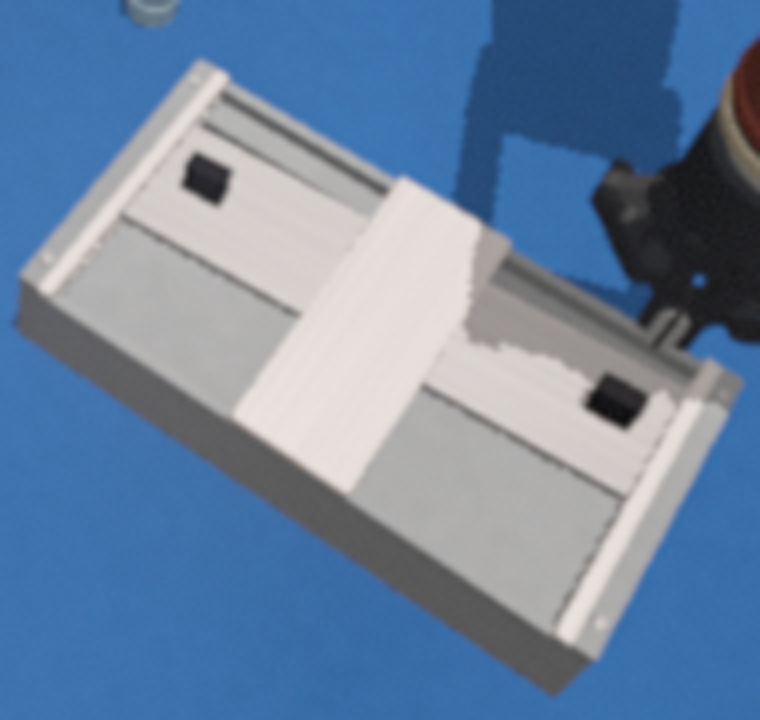

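The right grip at (206,178) has advanced and the left at (615,400) hasn't. Now push the left.

Request:
move_arm([
  [[0.015,0,0],[0,0,0],1],
  [[0.006,0,0],[0,0,0],1],
  [[0.005,0,0],[0,0,0],1],
  [[0.005,0,0],[0,0,0],1],
  [[0.005,0,0],[0,0,0],1],
  [[0.005,0,0],[0,0,0],1],
  [[0.005,0,0],[0,0,0],1],
  [[0.004,0,0],[0,0,0],1],
  [[0,0,0],[0,0,0],1],
])

```text
clock: 7.13
tcp_pos: [0.4719, 0.3258, 0.0639]
orientation: [0.996, 0.085, 0.0, -0.0]
contact_force: [-2.6, -1.4, 4.0]
grip_width: -0.0001
```

```bash
python3 pic.py scene a2.png 320 180 510 360 4;python3 -c "
from h import *
to(cw(-.01,-.115,.08),.1685)"
```

```text
t7.18 tcp [0.4719 0.3258 0.0638] yaw 0.170 case [0.0196 0.1146] tray [0.0514 0.5311] F [-1.6 -1.3  3.7] w 0.0001 tilt [ 7.e-04 -1.e-04 -1.e+00]
t7.18 tcp [0.4719 0.3258 0.0638] yaw 0.170 case [0.0196 0.1146] tray [0.0514 0.5311] F [-1.6 -1.3  3.7] w 0.0001 tilt [ 7.e-04 -1.e-04 -1.e+00]
tool delta mm [-29.8 229.6 -16.2] rows>=5.6 az deg 0.1
```

View pics/a2.png

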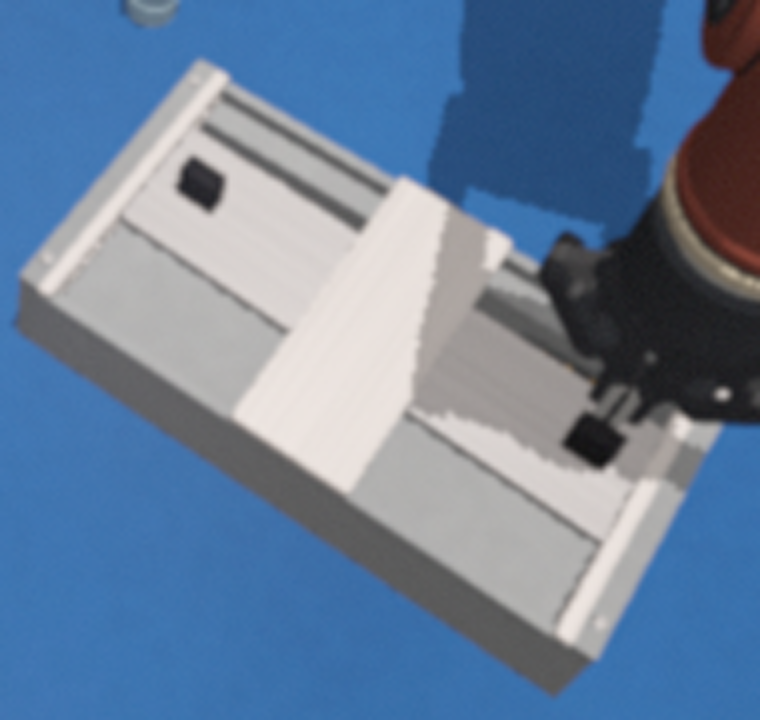

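Both grips tracking (left (594,440), right (200,185)). Next right.

Request:
move_arm([
  [[-0.015,0,-0.006],[0,0,0],1],
  [[-0.015,0,-0.012],[0,0,0],1],
  [[0,0.0383,0],[0,0,0],1],
  [[0,0.0383,0],[0,0,0],1],
  [[0,0.0383,0],[0,0,0],1],
  [[0,0.0383,0],[0,0,0],1],
  [[0,0.0383,0],[0,0,0],1],
  [[0,0.0383,0],[0,0,0],1],
  [[0,0,0.013],[0,0,0],1],
  [[0.01,0,0],[0,0,0],1],
])

```text
clock: 8.02
tcp_pos: [0.4889, 0.0933, 0.0665]
orientation: [0.997, 0.083, -0.001, 0.0]
contact_force: [-0.9, 1.7, -0.4]
grip_width: -0.0003
```

```bash
python3 -c "
from h import *
to(cw(.035,-.115,.0655),.1685)"
```

```text
t8.02 tcp [0.4889 0.0933 0.0665] yaw 0.166 case [-0.0026 -0.1175] tray [0.0387 0.2983] F [-0.9  1.7 -0.4] w -0.0003 tilt [-2.4e-03  3.0e-04 -1.0e+00]
tool delta mm [37.6 -2.6  0.9] rows>=0.9 az deg -0.2
```

Request:
move_arm([
  [[0.006,-0.001,0],[0,0,0],1],
  [[0.005,0,0],[0,0,0],1],
  [[0.005,0,0],[0,0,0],1],
  [[0.005,0,0],[0,0,0],1],
  [[0.005,0,0],[0,0,0],1],
  [[0.005,0,0],[0,0,0],1],
  [[0.006,0,0],[0,0,0],1],
  [[0,0,0],[0,0,0],1],
])

```text
clock: 8.68
tcp_pos: [0.528, 0.1039, 0.0686]
orientation: [0.996, 0.085, 0.001, 0.0]
contact_force: [0.8, -0.9, 0.3]
grip_width: 0.0004
```

```bash
python3 pic.py scene a3.png 320 180 510 360 4;python3 -c "
from h import *
to(cw(.008,.115,.08),.1685)"
```

```text
t8.73 tcp [0.5274 0.1038 0.0684] yaw 0.171 case [ 0.0371 -0.1135] tray [0.0782 0.3038] F [-0.2 -0.1 -1.2] w -0.0002 tilt [ 3.e-04  1.e-04 -1.e+00]
t8.73 tcp [0.5274 0.1038 0.0684] yaw 0.171 case [ 0.0371 -0.1135] tray [0.0782 0.3038] F [-0.2 -0.1 -1.2] w -0.0002 tilt [ 3.e-04  1.e-04 -1.e+00]
tool delta mm [ -28.5 -228.6  -11.6] rows>=5.5 az deg 0.1
```

View pics/a3.png

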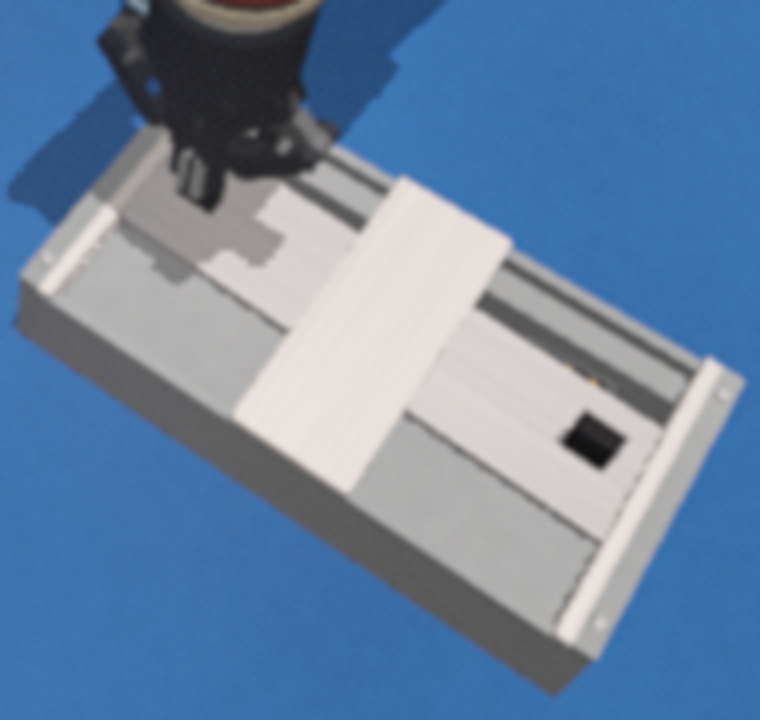

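The fingers slipped over the grip, so the tips really sit about 18 mm above the reported TCP. The cover didn't move. I'll back off, go lower and push again. Brass terminals show at (595,380), so the transformer is in the left compartment.

Request:
move_arm([
  [[-0.02,0,0],[0,0,0],1],
  [[-0.02,0.001,0],[0,0,0],1],
  [[0,0,0.006],[0,0,0],1],
  [[0,0,0.006],[0,0,0],1],
  [[0,0,0],[0,0,0],1],
])

```text
clock: 9.15
tcp_pos: [0.4871, 0.0958, 0.0552]
orientation: [0.996, 0.085, -0.001, -0.0]
contact_force: [0.1, 0.3, -0.5]
grip_width: -0.0
```

Request:
move_arm([
  [[0.008,0,0],[0,0,0],1],
  [[0.005,0,0],[0,0,0],1],
  [[0.005,0,0],[0,0,0],1],
  [[0.005,0,0],[0,0,0],1],
  [[0.005,0,0],[0,0,0],1],
  [[0.004,0,0],[0,0,0],1],
])

```text
clock: 9.65
tcp_pos: [0.5196, 0.1013, 0.0562]
orientation: [0.996, 0.085, -0.0, -0.0]
contact_force: [-3.3, -0.9, 3.0]
grip_width: 0.0002
```

```bash
python3 pic.py scene a4.png 320 180 510 360 4;python3 -c "
from h import *
to(cw(.008,.115,.056),.1685)"
```

```text
t9.70 tcp [0.5203 0.1014 0.0564] yaw 0.171 case [ 0.0297 -0.1147] tray [0.0709 0.3023] F [-0.8 -0.6 -1.4] w 0.0000 tilt [ 7.e-04 -0.e+00 -1.e+00]
t9.70 tcp [0.5203 0.1014 0.0564] yaw 0.171 case [ 0.0297 -0.1147] tray [0.0709 0.3023] F [-0.8 -0.6 -1.4] w 0.0000 tilt [ 7.e-04 -0.e+00 -1.e+00]
tool delta mm [ -21.2 -229.8    0.3] rows>=5.5 az deg 0.1
```

View pics/a4.png

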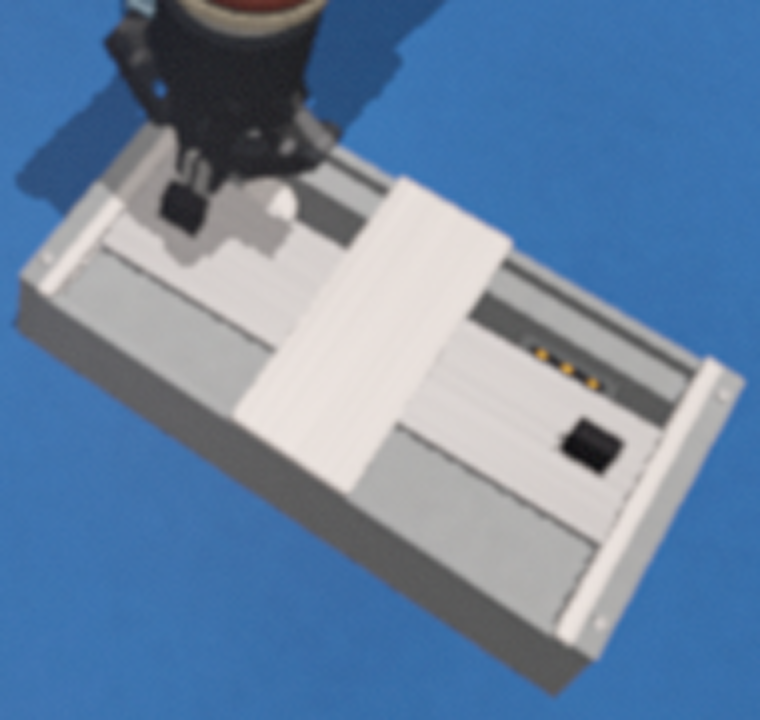

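Request:
move_arm([
  [[0.005,0,0],[0,0,0],1],
  [[-0.013,0,-0.002],[0,0,0],1],
  [[-0.013,0,-0.002],[0,0,0],1],
  [[0,-0.0383,0],[0,0,0],1],
  [[0,-0.0383,0],[0,0,0],1],
  [[0,-0.0383,0],[0,0,0],1],
  [[0,-0.0383,0],[0,0,0],1],
  [[0,-0.0383,0],[0,0,0],1],
  [[0,-0.0383,0],[0,0,0],1],
  [[0,0,0.004],[0,0,0],1],
  [[0,0,0],[0,0,0],1],
])

```text
clock: 10.62
tcp_pos: [0.4591, 0.3262, 0.056]
orientation: [0.996, 0.087, 0.0, -0.0]
contact_force: [-0.8, -0.3, -1.2]
grip_width: 0.0
```

```bash
python3 -c "
from h import *
to(cw(.050,.115,.056),.1685)"
```

```text
t10.62 tcp [0.4591 0.3262 0.056 ] yaw 0.174 case [0.0071 0.1172] tray [0.0388 0.5331] F [-0.8 -0.3 -1.2] w 0.0000 tilt [ 1.e-03 -4.e-04 -1.e+00]
tool delta mm [42.9  2.4 -0. ] rows>=1.0 az deg 0.3
```

Request:
move_arm([
  [[0.008,0.002,0],[0,0,0],1],
  [[0.005,0,0],[0,0,0],1],
  [[0.005,0,0],[0,0,0],1],
  [[0.005,0,0],[0,0,0],1],
  [[0.005,0,0],[0,0,0],1],
  [[0.005,0,0],[0,0,0],1],
  [[0.005,0,0],[0,0,0],1],
  [[0.004,0,0],[0,0,0],1],
  [[0,0,0],[0,0,0],1],
])

```text
clock: 11.37
tcp_pos: [0.5024, 0.3293, 0.0564]
orientation: [0.996, 0.085, 0.001, -0.0]
contact_force: [0.1, 0.8, -0.4]
grip_width: 0.0
```

```bash
python3 pic.py scene a5.png 320 180 510 360 4;python3 -c "
from h import *
to(cw(.025,-.115,.056),.1685)"
```

```text
t11.42 tcp [0.5022 0.3294 0.0564] yaw 0.170 case [0.0501 0.1131] tray [0.0819 0.5308] F [-0.  -0.5  0.3] w 0.0003 tilt [ 1.6e-03 -2.0e-04 -1.0e+00]
t11.42 tcp [0.5022 0.3294 0.0564] yaw 0.170 case [0.0501 0.1131] tray [0.0819 0.5308] F [-0.  -0.5  0.3] w 0.0003 tilt [ 1.6e-03 -2.0e-04 -1.0e+00]
tool delta mm [-25.5 228.1   0.3] rows>=5.5 az deg 0.1
```

View pics/a5.png

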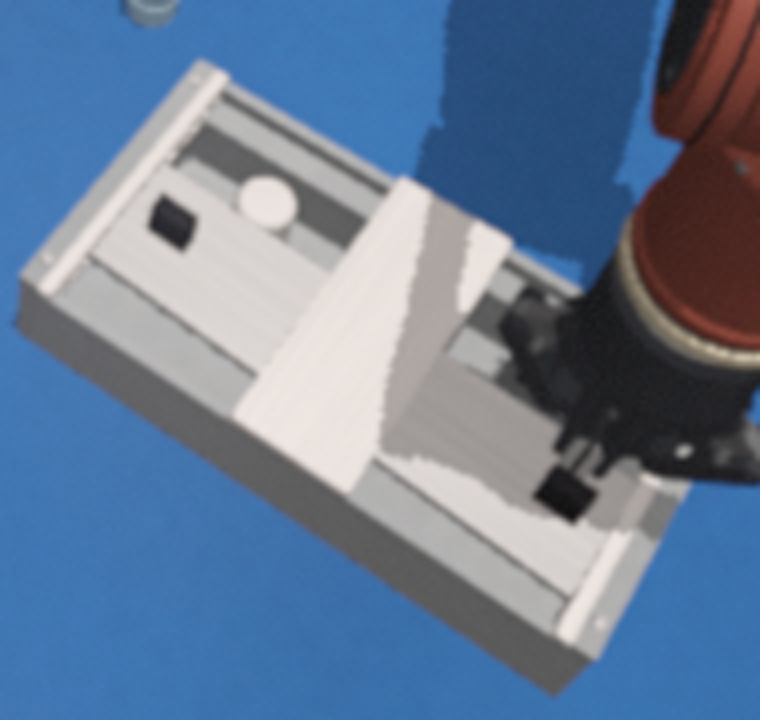

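Grips are at (172,222) and (565,495), still moving well, and the capacitor shows at (267,203). Next right.

Request:
move_arm([
  [[-0.013,0,-0.002],[0,0,0],1],
  [[-0.013,0,-0.002],[0,0,0],1],
  [[0,0.0382,0],[0,0,0],1],
  [[0,0.0382,0],[0,0,0],1],
  [[0,0.0382,0],[0,0,0],1],
  [[0,0.0382,0],[0,0,0],1],
  [[0,0.0382,0],[0,0,0],1],
  [[0,0.0382,0],[0,0,0],1],
  [[0,0,0.004],[0,0,0],1],
  [[0,0,0],[0,0,0],1],
])

```text
clock: 12.25
tcp_pos: [0.5151, 0.0971, 0.0562]
orientation: [0.997, 0.083, 0.001, 0.0]
contact_force: [-0.4, -0.3, -0.5]
grip_width: -0.0001
```

Request:
move_arm([
  [[0.008,0,0],[0,0,0],1],
  [[0.005,0,0],[0,0,0],1],
  [[0.005,0,0],[0,0,0],1],
  [[0.005,0,0],[0,0,0],1],
  [[0.005,0,0],[0,0,0],1],
  [[0.005,0,0],[0,0,0],1],
  [[0.004,0,0],[0,0,0],1],
  [[0,0,0],[0,0,0],1],
])

```text
clock: 12.92
tcp_pos: [0.5519, 0.1057, 0.0562]
orientation: [0.996, 0.085, 0.0, -0.0]
contact_force: [-0.7, 0.1, 0.1]
grip_width: 0.0
```

```bash
python3 pic.py scene a6.png 320 180 510 360 4;python3 -c "
from h import *
to(cw(.045,.115,.056),.1685)"
```

```text
t12.97 tcp [0.5517 0.1056 0.0563] yaw 0.171 case [ 0.0614 -0.1159] tray [0.1026 0.3025] F [-0.1  0.5  1.3] w -0.0004 tilt [ 0.0013  0.     -1.    ]
t12.97 tcp [0.5517 0.1056 0.0563] yaw 0.171 case [ 0.0614 -0.1159] tray [0.1026 0.3025] F [-0.1  0.5  1.3] w -0.0004 tilt [ 0.0013  0.     -1.    ]
tool delta mm [-1.580e+01 -2.309e+02  2.000e-01] rows>=5.6 az deg 0.1
```

View pics/a6.png

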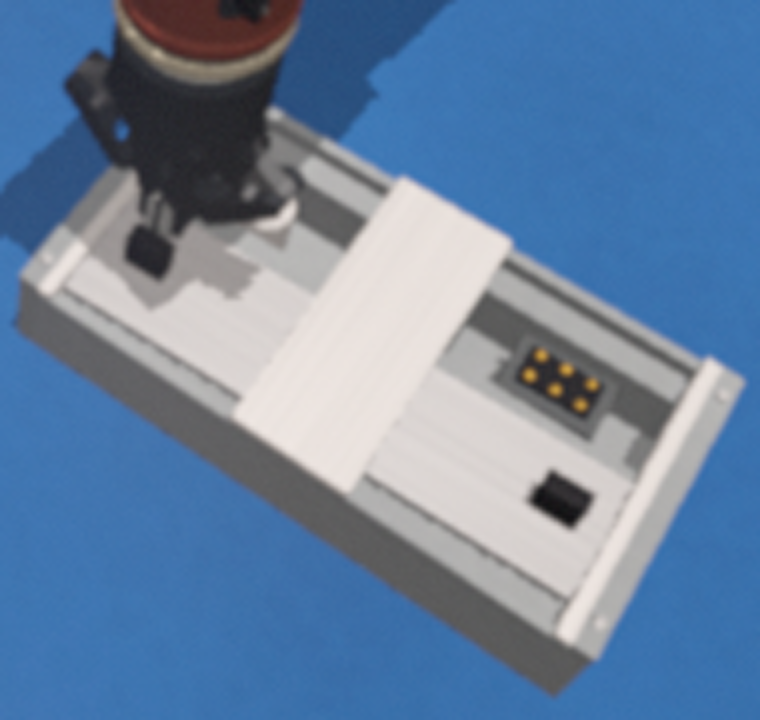

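Request:
move_arm([
  [[0.004,0,0],[0,0,0],1],
  [[-0.011,0,-0.002],[0,0,0],1],
  [[-0.011,0,-0.002],[0,0,0],1],
  [[0,-0.0383,0],[0,0,0],1],
  [[0,-0.0383,0],[0,0,0],1],
  [[0,-0.0383,0],[0,0,0],1],
  [[0,-0.0383,0],[0,0,0],1],
  [[0,-0.0383,0],[0,0,0],1],
  [[0,-0.0383,0],[0,0,0],1],
  [[0,0,0.004],[0,0,0],1],
  [[0,0,0],[0,0,0],1],
])

```text
clock: 13.88
tcp_pos: [0.4937, 0.3306, 0.0559]
orientation: [0.996, 0.087, 0.0, -0.0]
contact_force: [-0.4, -0.0, -0.5]
grip_width: 0.0
```

Request:
move_arm([
  [[0.006,0,0],[0,0,0],1],
  [[0.005,0,0],[0,0,0],1],
  [[0.005,0,0],[0,0,0],1],
  [[0.005,0,0],[0,0,0],1],
  [[0.004,0,0],[0,0,0],1],
])

```text
clock: 14.3
tcp_pos: [0.5195, 0.3319, 0.0563]
orientation: [0.996, 0.084, -0.0, 0.0]
contact_force: [-3.2, -1.7, 1.6]
grip_width: -0.0003
```

```bash
python3 pic.py scene a7.png 320 180 510 360 4;python3 -c "
from h import *
to(cw(.07,.115,.056),.1685)"
```

```text
t14.35 tcp [0.5201 0.332  0.0563] yaw 0.169 case [0.0682 0.1127] tray [0.1    0.5311] F [-1.7 -1.   0.3] w -0.0001 tilt [ 1.e-04  2.e-04 -1.e+00]
t14.35 tcp [0.5201 0.332  0.0563] yaw 0.169 case [0.0682 0.1127] tray [0.1    0.5311] F [-1.7 -1.   0.3] w -0.0001 tilt [ 1.e-04  2.e-04 -1.e+00]
tool delta mm [ 1.8 -2.3  0.3] rows>=0.1 az deg 0.0
```

View pics/a7.png

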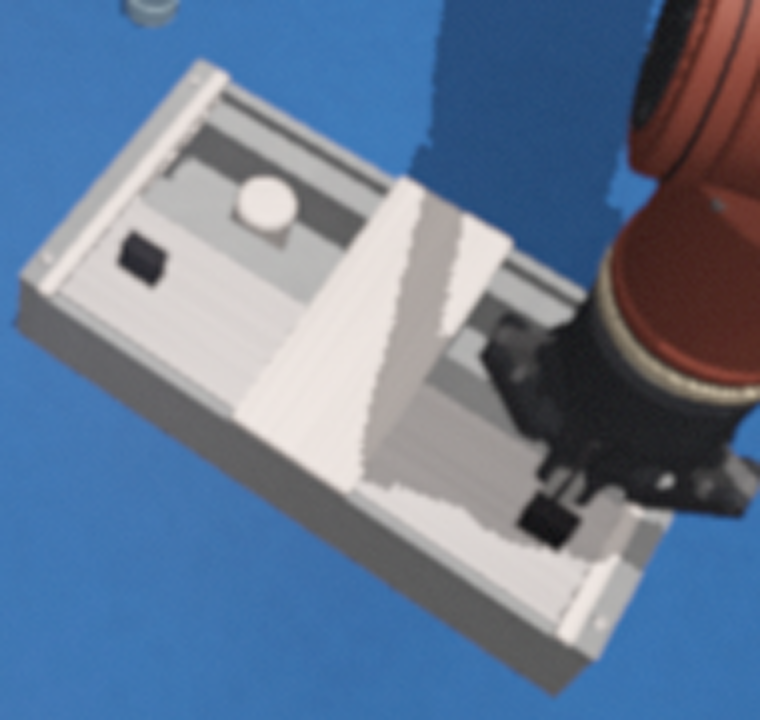

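Only a thin gap is left at the rear wall. Small pushes to the stop.

Request:
move_arm([
  [[0.002,0,0],[0,0,0],1],
  [[0.0015,0,0],[0,0,0],1],
])

```text
clock: 14.52
tcp_pos: [0.5202, 0.3323, 0.056]
orientation: [0.996, 0.085, -0.003, 0.001]
contact_force: [-14.1, -5.2, 10.7]
grip_width: 0.0001
```

Request:
move_arm([
  [[0.0015,0,0],[0,0,0],1],
  [[0.001,0,0],[0,0,0],1],
])

```text
clock: 14.68
tcp_pos: [0.5201, 0.3323, 0.0558]
orientation: [0.996, 0.085, -0.005, 0.002]
contact_force: [-21.0, -7.2, 16.5]
grip_width: 0.0
```

Request:
move_arm([
  [[-0.012,0,-0.002],[0,0,0],1],
  [[-0.012,0,-0.002],[0,0,0],1],
  [[0,0.038,0],[0,0,0],1],
  [[0,0.038,0],[0,0,0],1],
  [[0,0.038,0],[0,0,0],1],
  [[0,0.038,0],[0,0,0],1],
  [[0,0.038,0],[0,0,0],1],
  [[0,0.038,0],[0,0,0],1],
  [[0,0,0.004],[0,0,0],1],
  [[0.012,0,0],[0,0,0],1],
  [[0,0,0],[0,0,0],1],
])

```text
clock: 15.6
tcp_pos: [0.5537, 0.1063, 0.0568]
orientation: [0.996, 0.084, 0.001, 0.0]
contact_force: [-0.1, -0.2, 0.6]
grip_width: 0.0001
```

```bash
python3 -c "
from h import *
to(cw(.0685,-.115,.056),.1685)"
```

```text
t15.60 tcp [0.5537 0.1063 0.0568] yaw 0.168 case [ 0.0634 -0.1155] tray [0.1046 0.3029] F [-0.1 -0.2  0.6] w 0.0001 tilt [ 2.9e-03  3.0e-04 -1.0e+00]
tool delta mm [ 5.1 -0.5  0.8] rows>=0.1 az deg -0.0
```

Request:
move_arm([
  [[0.003,0,0],[0,0,0],1],
  [[0.0015,0,0],[0,0,0],1],
])

```text
clock: 15.77
tcp_pos: [0.5562, 0.1084, 0.0564]
orientation: [0.996, 0.085, 0.0, 0.0]
contact_force: [-0.4, 0.3, 0.0]
grip_width: 0.0
```

Request:
move_arm([
  [[0.0015,0,0],[0,0,0],1],
  [[0.001,0,0],[0,0,0],1],
])

```text
clock: 15.93
tcp_pos: [0.5575, 0.1089, 0.0562]
orientation: [0.996, 0.086, -0.001, 0.0]
contact_force: [-3.3, -1.2, 2.1]
grip_width: 0.0007
```

Request:
move_arm([
  [[0.0015,0,0],[0,0,0],1],
  [[0.0015,0,0],[0,0,0],1],
])

```text
clock: 16.1
tcp_pos: [0.5585, 0.109, 0.0558]
orientation: [0.996, 0.086, -0.003, 0.0]
contact_force: [-14.5, -2.8, 9.3]
grip_width: -0.0
```

Request:
move_arm([
  [[0.001,0,0],[0,0,0],1],
  [[0.001,0,0],[0,0,0],1],
])

```text
clock: 16.27
tcp_pos: [0.5584, 0.109, 0.0557]
orientation: [0.996, 0.086, -0.006, 0.0]
contact_force: [-21.5, -4.9, 16.7]
grip_width: -0.0001
```

Both ends are at the stop (force rises to over 20 N). Next, locate the transformer from picture a6.

```bash
python3 - <<'E'
from h import *
im=None
import cv2
im=cv2.imread('pics/full_a6.png')[255:310,435:485];cv2.imwrite('pics/tr.png',cv2.resize(im,None,fx=12,fy=12,interpolation=2))
for dy in(-.015,0,.015):
  pass
P=np.array([cw(a,b+.0875,.048) for a,b in((-.018,-.027),(-.018,.027),(.018,.027),(.018,-.027))])
print(((proj('scene',P)-[435,255])*12).round())
to(cw(0,.0875,.12),.1685)
E
```

```text
[[204.  69.]
 [491. 243.]
 [399. 403.]
 [108. 222.]]
t16.27 tcp [0.5584 0.109  0.0557] yaw 0.172 case [ 0.0686 -0.1136] tray [0.1097 0.305 ] F [-21.5  -4.9  16.7] w -0.0001 tilt [-1.110e-02 -3.000e-04 -9.999e-01]
tool delta mm [ -68.6 -201.3  -63.5] rows>=5.3 az deg 0.2
```

View pics/tr.png

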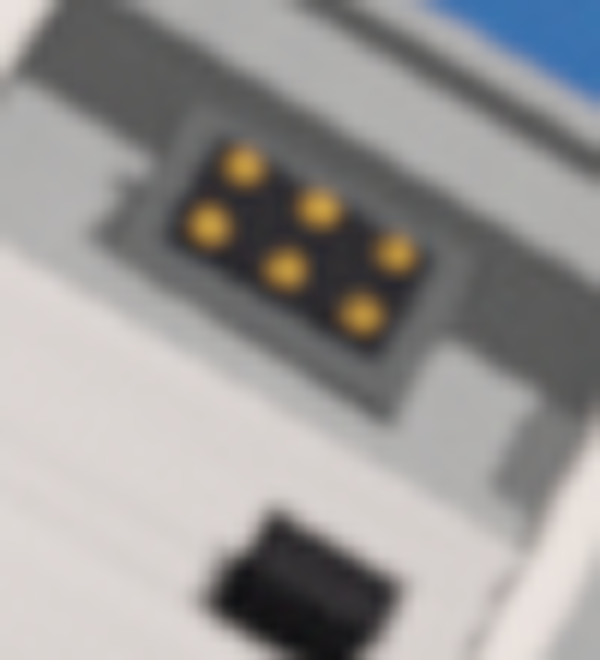

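The transformer's top spans about (100,100)–(475,415) in the crop, which puts its centre at case (0.002, 0.087). Back off, rise, and hover over it with the fingers part open.

Request:
move_arm([
  [[-0.015,0,-0.005],[0,0,0],0.8],
  [[-0.01,0,-0.03],[0,0,0],0.5],
  [[-0.01,0,-0.03],[0,0,0],0.2],
  [[-0.0056,-0.0335,0],[0,0,0],0.2],
  [[-0.0056,-0.0335,0],[0,0,0],0.2],
  [[-0.0056,-0.0335,0],[0,0,0],0.2],
  [[-0.0056,-0.0335,0],[0,0,0],0.2],
  [[-0.0056,-0.0335,0],[0,0,0],0.2],
  [[-0.0056,-0.0335,0],[0,0,0],0.2],
  [[0,0,0],[0,0,0],0.2],
  [[0,0,0],[0,0,0],0.2],
])

```text
clock: 17.18
tcp_pos: [0.461, 0.2976, 0.1214]
orientation: [0.996, 0.087, 0.0, -0.0]
contact_force: [-0.4, 0.0, -0.3]
grip_width: 0.0682
```

```bash
python3 pic.py scene b1.png 380 160 530 320 5; python3 pic.py top b1t.png 135 130 335 270 4; python3 -c "
from h import *
to(cw(.001,.087,.1),.1685)
print((proj('scene',state()['tcp_pos'])-[380,160])*5)"
```

```text
t17.23 tcp [0.4615 0.2964 0.1213] yaw 0.173 case [0.0044 0.0874] tray [0.0373 0.5032] F [-0.4 -0.3 -0.3] w 0.0683 tilt [ 6.e-04  2.e-04 -1.e+00]
t17.28 tcp [0.4618 0.2956 0.1213] yaw 0.171 case [0.0046 0.0866] tray [0.0375 0.5024] F [ 0.4 -0.3  0.2] w 0.0686 tilt [ 4.e-04  3.e-04 -1.e+00]
t17.28 tcp [0.4618 0.2956 0.1213] yaw 0.171 case [0.0046 0.0866] tray [0.0375 0.5024] F [ 0.4 -0.3  0.2] w 0.0686 tilt [ 4.e-04  3.e-04 -1.e+00]
tool delta mm [-3.6 -0.5 21.3] rows>=0.5 az deg 0.2
[[447.80420166 498.58430569]]
```

View pics/b1.png

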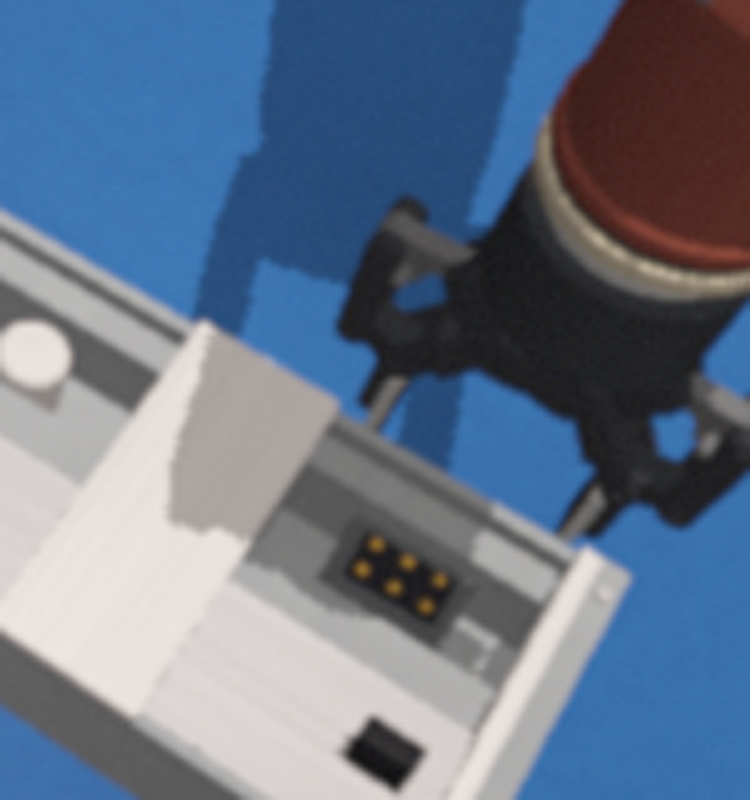

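View pics/b1t.png

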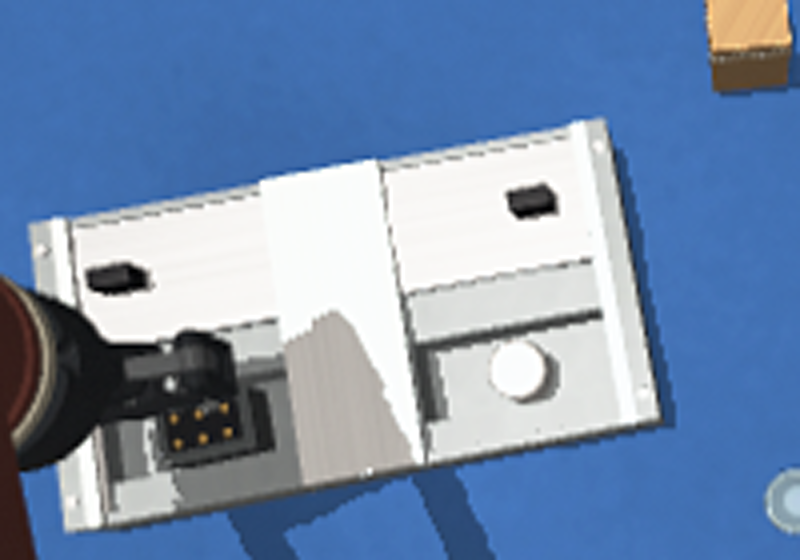

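```bash
python3 -c "
import cv2
im=cv2.imread('pics/full_b1.png')[220:280,440:510];cv2.imwrite('pics/z7.png',cv2.resize(im,None,fx=11,fy=11,interpolation=cv2.INTER_NEAREST))
from h import *
p=state()['tcp_pos']
for y in(-.034,.034):
  for z in (.121,.13,.14,.15): print(y,z,((proj('scene',cw(.0046,.0866+y,z))-[440,220])*11).round())"
```

```text
-0.034 0.121 [[146. 331.]]
-0.034 0.13 [[160. 307.]]
-0.034 0.14 [[176. 279.]]
-0.034 0.15 [[193. 251.]]
0.034 0.121 [[509. 547.]]
0.034 0.13 [[527. 525.]]
0.034 0.14 [[548. 499.]]
0.034 0.15 [[569. 472.]]
```

View pics/z7.png

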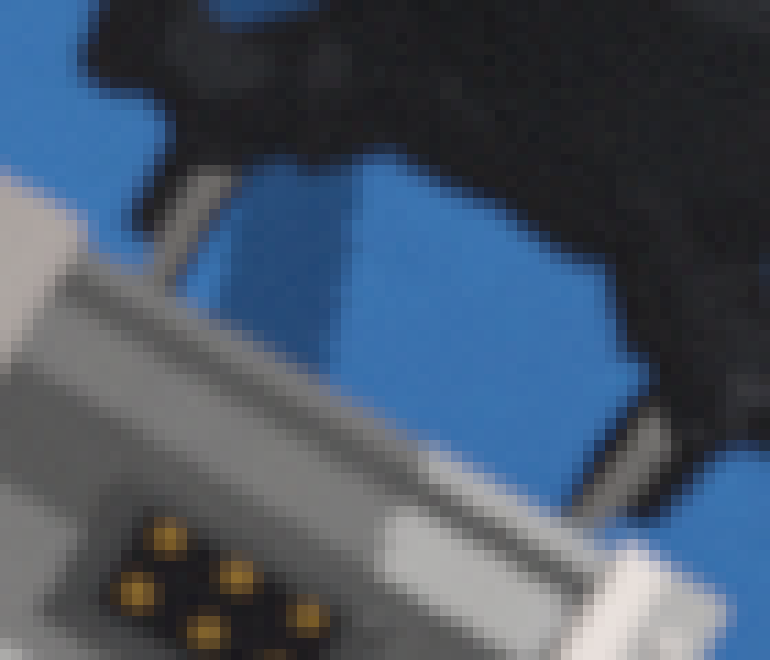

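The finger pads end near (165,290) and (585,520) in the crop, about 15 mm above the reported TCP, which agrees with the earlier contact. Descend in stages on that basis.

Request:
move_arm([
  [[-0.003,0,0.025],[0,0,0],0.2],
  [[0,0,0.025],[0,0,0],0.2],
  [[0,0,0.025],[0,0,0],0.2],
  [[0,0,0],[0,0,0],0.2],
])

```text
clock: 17.62
tcp_pos: [0.4555, 0.2921, 0.0413]
orientation: [0.996, 0.084, -0.004, 0.002]
contact_force: [-1.6, -1.4, -1.8]
grip_width: 0.0679
```

```bash
python3 pic.py scene b2.png 430 220 530 310 7; python3 -c "
from h import *
to(cw(.001,.087,.007),.1685)"
```

```text
t17.67 tcp [0.4568 0.2928 0.0437] yaw 0.169 case [-0.0008  0.0847] tray [0.0322 0.5003] F [ 0.2 -0.4  0.6] w 0.0680 tilt [-0.0059  0.0017 -1.    ]
t17.67 tcp [0.4568 0.2928 0.0437] yaw 0.169 case [-0.0008  0.0847] tray [0.0322 0.5003] F [ 0.2 -0.4  0.6] w 0.0680 tilt [-0.0059  0.0017 -1.    ]
tool delta mm [ 2.  -2.4 36.7] rows>=0.9 az deg 0.0
```

View pics/b2.png

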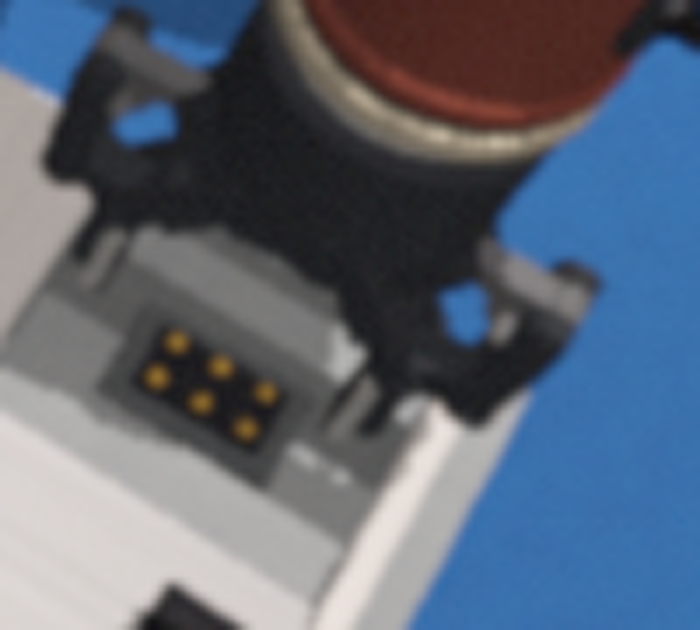

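Fingers straddle the transformer's two ends (tips (90,285), (345,430)). Continue down slowly.

Request:
move_arm([
  [[0.002,-0.002,0.008],[0,0,0],0.2],
  [[0,0,0.008],[0,0,0],0.2],
  [[0,0,0],[0,0,0],0.2],
])

```text
clock: 17.92
tcp_pos: [0.4607, 0.2973, 0.0301]
orientation: [0.996, 0.085, 0.0, -0.0]
contact_force: [-0.3, -1.1, -0.1]
grip_width: 0.0683
```

Request:
move_arm([
  [[0,0,0.006],[0,0,0],0.2],
  [[0,0,0.006],[0,0,0],0.2],
  [[0,0,0],[0,0,0],0.2],
])

```text
clock: 18.17
tcp_pos: [0.4597, 0.2972, 0.0173]
orientation: [0.996, 0.085, -0.001, 0.0]
contact_force: [-1.5, 1.1, -0.4]
grip_width: 0.0685
```

```bash
python3 pic.py scene b3.png 430 220 530 310 7; python3 -c "
from h import *
to(cw(.001,.087,.007),.1685)"
```

```text
t18.22 tcp [0.4598 0.2973 0.0177] yaw 0.171 case [0.0029 0.0886] tray [0.0357 0.5044] F [-0.4 -0.2  0.3] w 0.0684 tilt [-1.2e-03  3.0e-04 -1.0e+00]
t18.22 tcp [0.4598 0.2973 0.0177] yaw 0.171 case [0.0029 0.0886] tray [0.0357 0.5044] F [-0.4 -0.2  0.3] w 0.0684 tilt [-1.2e-03  3.0e-04 -1.0e+00]
tool delta mm [-1.9  1.6 10.7] rows>=0.3 az deg 0.1
```

View pics/b3.png

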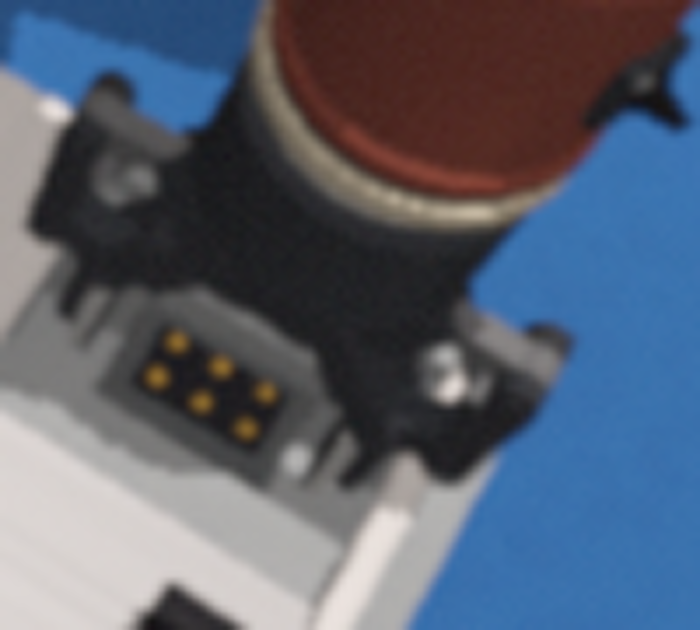

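Request:
move_arm([
  [[-0.001,0.001,0.004],[0,0,0],0.2],
  [[0,0,0.004],[0,0,0],0.2],
  [[0,0,0],[0,0,0],0.2],
])

```text
clock: 18.47
tcp_pos: [0.4589, 0.296, 0.0095]
orientation: [0.996, 0.085, -0.001, 0.0]
contact_force: [-0.1, 0.5, 0.5]
grip_width: 0.0684
```

Request:
move_arm([
  [[0,0,0],[0,0,0],0.3],
  [[0,0,0],[0,0,0],0.4],
  [[0,0,0],[0,0,0],0.5],
  [[0,0,0],[0,0,0],0.5],
  [[0,0,0],[0,0,0],0.5],
])

```text
clock: 18.88
tcp_pos: [0.46, 0.2967, 0.0109]
orientation: [0.996, 0.085, 0.001, -0.0]
contact_force: [-0.3, 0.3, 3.4]
grip_width: 0.0521
```

Request:
move_arm([
  [[0,0,0],[0,0,0],0.7],
  [[0,0,0],[0,0,0],0.7],
  [[0,0,-0.004],[0,0,0],0.7],
  [[0,0,-0.01],[0,0,0],0.7],
  [[0,0,-0.01],[0,0,0],0.7],
  [[0,0,0],[0,0,0],0.7],
])

```text
clock: 19.38
tcp_pos: [0.4608, 0.2969, 0.0365]
orientation: [0.996, 0.085, 0.001, -0.0]
contact_force: [1.0, -0.1, -2.9]
grip_width: 0.0521
```

```bash
python3 pic.py scene b4.png 430 220 530 310 7
```

```text
t19.43 tcp [0.4606 0.2968 0.0359] yaw 0.171 case [0.0036 0.0879] tray [0.0365 0.5037] F [-0.2  0.4 -3.1] w 0.0521 tilt [ 2.7e-03 -7.0e-04 -1.0e+00]
```

View pics/b4.png

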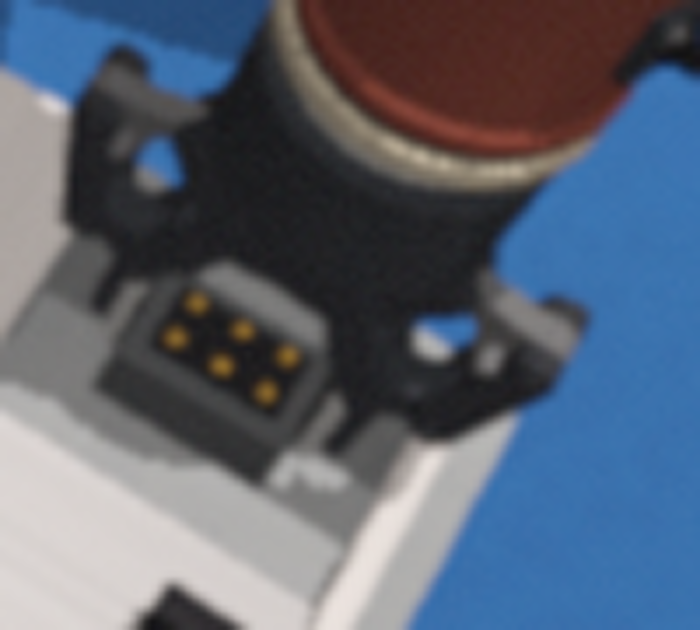

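Lifted cleanly, level between the fingers (weight ~3 N). Carry it high to a free table spot between case and tray, around (0.545, -0.065).

Request:
move_arm([
  [[0,0,-0.025],[0,0,0],0.7],
  [[0,0,-0.03],[0,0,0],0.7],
  [[0,0,-0.032],[0,0,0],0.7],
  [[0,0,0],[0,0,0],0.7],
])

```text
clock: 19.77
tcp_pos: [0.4636, 0.2982, 0.1283]
orientation: [0.996, 0.085, 0.005, -0.002]
contact_force: [3.1, 0.8, -2.2]
grip_width: 0.0522
```

```bash
python3 -c "
from h import *
to([.545,-.065,.125],.1274);print(w([.545,-.065,0],[(0,0,0)]),tw(.035,0,0))"
```

```text
t19.77 tcp [0.4636 0.2982 0.1283] yaw 0.171 case [0.0068 0.0889] tray [0.0397 0.5048] F [ 3.1  0.8 -2.2] w 0.0522 tilt [ 0.0107 -0.0028 -0.9999]
tool delta mm [ 18.5 371.8   2.5] rows>=8.9 az deg 2.5
[[ 0.545 -0.065  0.   ]] [ 0.52311635 -0.20305305  0.        ]
```

Request:
move_arm([
  [[0.0015,0.02,0],[0,0,0],0.7],
  [[0.0015,0.033,0],[0,0,0],0.7],
  [[0.0015,0.035,0],[0,0,0],0.7],
  [[0.0015,0.036,0],[0,0,0],0.7],
  [[0.0015,0.036,0],[0,0,0],0.7],
  [[0.0015,0.036,0],[0,0,0],0.7],
  [[0.0015,0.036,0],[0,0,0],0.7],
  [[0.0015,0.036,0],[0,0,0],0.7],
  [[0.0015,0.036,0],[0,0,0],0.7],
  [[0.0015,0.033,0],[0,0,0],0.7],
  [[0.0015,0.022,0],[0,0,0],0.7],
  [[0.001,0.012,0],[0,0,2.5],0.7],
])

```text
clock: 20.77
tcp_pos: [0.5397, -0.0693, 0.1206]
orientation: [0.998, 0.062, -0.0, 0.0]
contact_force: [0.0, -0.1, -3.1]
grip_width: 0.052
```

Request:
move_arm([
  [[0,0,0.02],[0,0,0],0.7],
  [[0,0,0.03],[0,0,0],0.7],
  [[0,0,0.03],[0,0,0],0.7],
  [[0,0,0.015],[0,0,0],0.7],
  [[0,0,0],[0,0,0],0.7],
])

```text
clock: 21.18
tcp_pos: [0.5352, -0.0647, 0.0212]
orientation: [0.998, 0.063, -0.004, -0.002]
contact_force: [-1.6, -1.0, -3.7]
grip_width: 0.0522
```

```bash
python3 pic.py scene c1.png 250 110 450 270 4; python3 -c "
from h import *
to([.545,-.065,.0045],.1274)"
```

```text
t21.23 tcp [ 0.5371 -0.0651  0.0236] yaw 0.126 case [ 0.0183 -0.2817] tray [0.0664 0.135 ] F [-0.2 -0.3 -2.7] w 0.0522 tilt [-0.0055 -0.0025 -1.    ]
t21.23 tcp [ 0.5371 -0.0651  0.0236] yaw 0.126 case [ 0.0183 -0.2817] tray [0.0664 0.135 ] F [-0.2 -0.3 -2.7] w 0.0522 tilt [-0.0055 -0.0025 -1.    ]
tool delta mm [ 8.   0.9 19.1] rows>=0.5 az deg -0.1
```

View pics/c1.png

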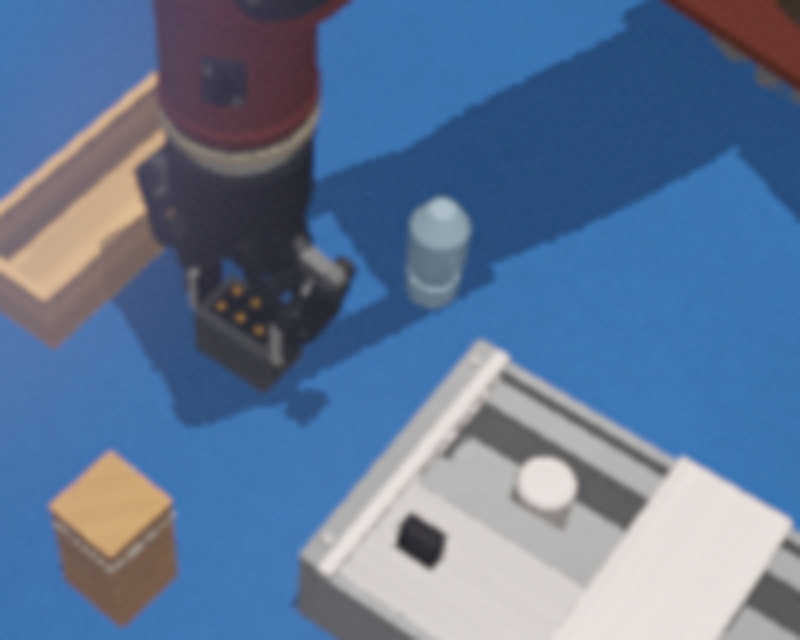

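Transformer held upright at (240,330), clear of everything. Lower gently to the table.

Request:
move_arm([
  [[0,0,0.006],[0,0,0],0.7],
  [[0,0,0.006],[0,0,0],0.7],
  [[0,0,0.003],[0,0,0],0.7],
  [[0,0,0],[0,0,0],0.7],
])

```text
clock: 21.57
tcp_pos: [0.5398, -0.0662, 0.0114]
orientation: [0.998, 0.063, 0.0, 0.0]
contact_force: [-0.4, -0.6, -1.8]
grip_width: 0.0522
```

Request:
move_arm([
  [[0,0,0.001],[0,0,0],0.7],
  [[0,0,0.001],[0,0,0],0.7],
])

```text
clock: 21.73
tcp_pos: [0.5403, -0.0664, 0.0099]
orientation: [0.998, 0.063, 0.001, 0.0]
contact_force: [0.5, 0.4, -2.6]
grip_width: 0.052
```

Request:
move_arm([
  [[0,0,0.001],[0,0,0],0.7],
  [[0,0,0.001],[0,0,0],0.7],
])

```text
clock: 21.9
tcp_pos: [0.54, -0.0664, 0.0075]
orientation: [0.998, 0.063, 0.0, 0.0]
contact_force: [0.2, -0.4, -3.3]
grip_width: 0.0523
```

Request:
move_arm([
  [[0,0,0.0015],[0,0,0],0.7],
  [[0,0,0.001],[0,0,0],0.7],
])

```text
clock: 22.07
tcp_pos: [0.5398, -0.0663, 0.0048]
orientation: [0.998, 0.063, 0.0, 0.0]
contact_force: [-4.3, 0.9, 8.1]
grip_width: 0.0525
```

Request:
move_arm([
  [[0,0,0.001],[0,0,0],0.7],
  [[0,0,0.001],[0,0,0],0.7],
])

```text
clock: 22.23
tcp_pos: [0.5399, -0.0663, 0.0048]
orientation: [0.998, 0.063, -0.0, -0.0]
contact_force: [-11.3, 2.7, 23.8]
grip_width: 0.0515
```

On the table (TCP z 0.0048, as predicted). Release, rise, turn a quarter.

Request:
move_arm([
  [[0,0,-0.002],[0,0,0],0.4],
  [[0,0,0],[0,0,0],0.25],
  [[0,0,0],[0,0,0],0.2],
  [[0,0,0],[0,0,0],0.2],
])

```text
clock: 22.57
tcp_pos: [0.5401, -0.0664, 0.005]
orientation: [0.998, 0.063, 0.0, 0.0]
contact_force: [0.5, -0.8, -0.2]
grip_width: 0.0683
```

Request:
move_arm([
  [[0,0,-0.015],[0,0,0],0.2],
  [[0,0,-0.025],[0,0,0],0.2],
  [[0,0,-0.025],[0,0,0],0.2],
  [[0,0,0],[0,0,-7],0.3],
  [[0,0,0],[0,0,-7],0.3],
  [[0,0,0],[0,0,-7],0.3],
  [[0,0,0],[0,0,-7],0.3],
  [[0,0,0],[0,0,-7],0.3],
  [[0,0,0],[0,0,-7],0.3],
  [[0,0,0],[0,0,-7],0.3],
  [[0,0,0],[0,0,-7],0.3],
  [[0,0,0],[0,0,-7],0.3],
])

```text
clock: 23.57
tcp_pos: [0.5398, -0.0664, 0.0697]
orientation: [0.816, 0.578, 0.0, 0.0]
contact_force: [-0.9, 0.0, -0.5]
grip_width: 0.0599
```

Request:
move_arm([
  [[0,0,0],[0,0,-7],0.3],
  [[0,0,0],[0,0,-7],0.3],
  [[0,0,0],[0,0,-7],0.3],
  [[0,0,0],[0,0,-6],0.3],
  [[0,0,0],[0,0,0],0.3],
])

```text
clock: 23.98
tcp_pos: [0.5398, -0.0664, 0.0697]
orientation: [0.659, 0.752, 0.0, 0.0]
contact_force: [0.4, 0.2, 0.7]
grip_width: 0.0598
```

```bash
python3 pic.py scene c2.png 280 140 400 240 6; python3 -c "
from h import *
to([.5399,-.0663,.005],.1274+np.pi/2)
P=np.array([cw(0,0,0)]);P=w([.5399,-.0663,.127],[(a,b,.042) for a,b in((-.018,-.027),(-.018,.027),(.018,.027),(.018,-.027))]);print((proj('scene',P)-[280,140])*6)"
```

```text
t24.03 tcp [ 0.5398 -0.0664  0.0697] yaw 1.696 case [ 0.0207 -0.2834] tray [0.0689 0.1335] F [ 0.2 -0.4 -0.2] w 0.0597 tilt [-0.  0. -1.]
t24.03 tcp [ 0.5398 -0.0664  0.0697] yaw 1.696 case [ 0.0207 -0.2834] tray [0.0689 0.1335] F [ 0.2 -0.4 -0.2] w 0.0597 tilt [-0.  0. -1.]
tool delta mm [ 0.   0.1 64.7] rows>=1.6 az deg -0.1
[[155.66777691 253.61131085]
 [262.23169622 325.07223437]
 [202.68596397 384.62380986]
 [ 95.51897803 310.83112512]]
```

View pics/c2.png

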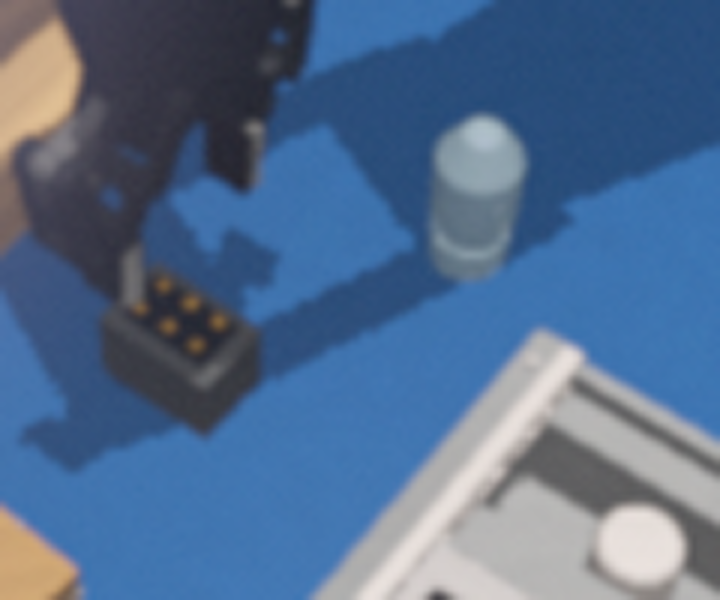

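The transformer stands where predicted (top corners (105,320), (205,385), (255,335)), fingers on either long side. Descend and grip.

Request:
move_arm([
  [[0,0,0.025],[0,0,0],0.3],
  [[0,0,0.025],[0,0,0],0.3],
  [[0,0,0.012],[0,0,0],0.3],
  [[0,0,0.002],[0,0,0],0.3],
  [[0,0,0],[0,0,0],0.3],
])

```text
clock: 24.45
tcp_pos: [0.5389, -0.0661, 0.0049]
orientation: [0.661, 0.75, -0.001, -0.001]
contact_force: [0.7, 1.1, 0.7]
grip_width: 0.06
```

Request:
move_arm([
  [[0,0,0],[0,0,0],0.45],
  [[0,0,0],[0,0,0],0.55],
  [[0,0,0],[0,0,0],0.65],
  [[0,0,0],[0,0,0],0.8],
  [[0,0,0],[0,0,0],0.9],
  [[0,0,0],[0,0,0],0.9],
])

```text
clock: 24.95
tcp_pos: [0.5409, -0.0667, 0.0076]
orientation: [0.661, 0.75, 0.0, 0.001]
contact_force: [-1.9, 0.0, 6.1]
grip_width: 0.0341
```

Request:
move_arm([
  [[0,0,-0.005],[0,0,0],0.9],
  [[0,0,-0.02],[0,0,0],0.9],
  [[0,0,-0.03],[0,0,0],0.9],
  [[0,0,-0.03],[0,0,0],0.9],
  [[0,0,0],[0,0,0],0.9],
])

```text
clock: 25.37
tcp_pos: [0.5442, -0.0674, 0.0977]
orientation: [0.661, 0.751, 0.002, 0.005]
contact_force: [3.0, -0.6, -2.4]
grip_width: 0.0342
```

```bash
python3 pic.py scene c3.png 250 110 450 270 4; python3 -c "
from h import *
to(tw(.035,0,.09),.1274+np.pi/2)"
```

```text
t25.42 tcp [ 0.5429 -0.0671  0.095 ] yaw 1.698 case [ 0.0237 -0.2846] tray [0.0719 0.1323] F [ 0.3 -0.5 -3.9] w 0.0338 tilt [-0.0031  0.0077 -1.    ]
t25.42 tcp [ 0.5429 -0.0671  0.095 ] yaw 1.698 case [ 0.0237 -0.2846] tray [0.0719 0.1323] F [ 0.3 -0.5 -3.9] w 0.0338 tilt [-0.0031  0.0077 -1.    ]
tool delta mm [-132.3  -36.9    5.1] rows>=3.3 az deg -0.0
```

View pics/c3.png

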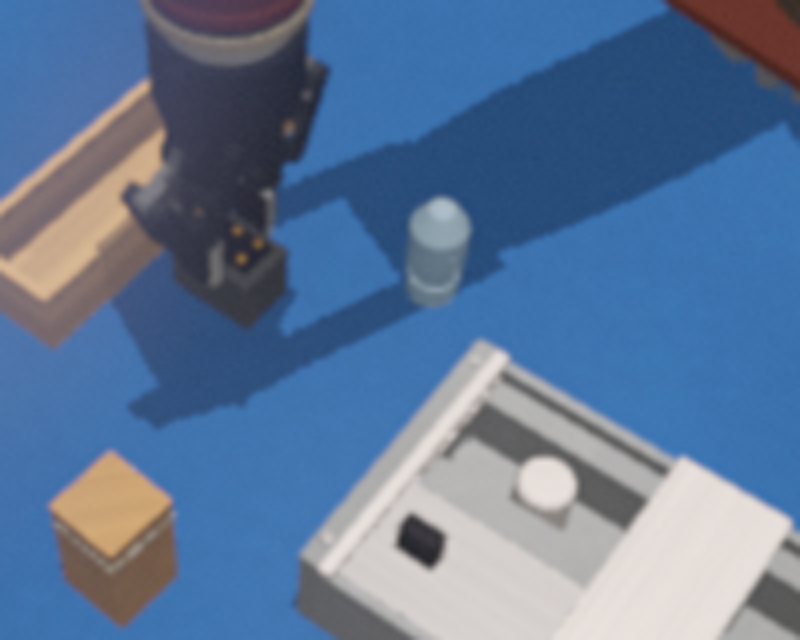

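Gripped by the long sides and level. Move over the free stretch and refine the tray pose.

Request:
move_arm([
  [[-0.015,-0.004,0],[0,0,0],0.9],
  [[-0.022,-0.0065,0],[0,0,0],0.9],
  [[-0.025,-0.007,0],[0,0,0],0.9],
  [[-0.025,-0.007,0],[0,0,0],0.9],
  [[-0.022,-0.0065,0],[0,0,0],0.9],
  [[-0.015,-0.004,0],[0,0,0],0.9],
  [[-0.008,-0.002,0],[0,0,0],0.9],
  [[0,0,0],[0,0,0],0.9],
  [[0,0,0],[0,0,0],0.9],
])

```text
clock: 26.17
tcp_pos: [0.5191, -0.2013, 0.0897]
orientation: [0.661, 0.75, 0.0, -0.001]
contact_force: [-0.1, 0.6, -3.9]
grip_width: 0.0339
```

```bash
python3 pic.py scene d1.png 220 80 350 200 6; python3 pic.py top d1t.png 360 140 460 290 5; python3 -c "
from h import *
to(tw(.035,0,.09),.1274+np.pi/2)"
python3 -c "
import cv2
im=cv2.imread('pics/scene0.png')[100:200,230:340];cv2.imwrite('pics/tray_s.png',cv2.resize(im,None,fx=7,fy=7,interpolation=2))"
```

```text
t26.22 tcp [ 0.5193 -0.2009  0.09  ] yaw 1.698 case [-0.022  -0.4125] tray [0.0315 0.0027] F [ 0.4  0.3 -2.6] w 0.0338 tilt [ 0.0015 -0.001  -1.    ]
t26.27 tcp [ 0.5195 -0.2007  0.0902] yaw 1.698 case [-0.0218 -0.4123] tray [0.0317 0.0028] F [-0.6 -0.4 -3. ] w 0.0341 tilt [ 1.2e-03 -8.0e-04 -1.0e+00]
t26.27 tcp [ 0.5195 -0.2007  0.0902] yaw 1.698 case [-0.0218 -0.4123] tray [0.0317 0.0028] F [-0.6 -0.4 -3. ] w 0.0341 tilt [ 1.2e-03 -8.0e-04 -1.0e+00]
tool delta mm [-2.8  3.3  0.1] rows>=0.1 az deg 0.0
```

View pics/d1.png

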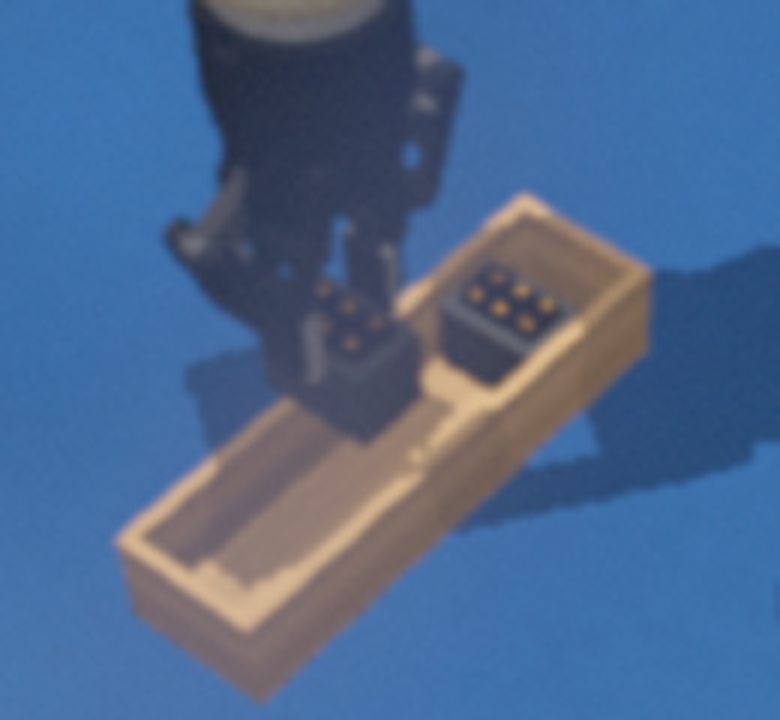

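View pics/d1t.png

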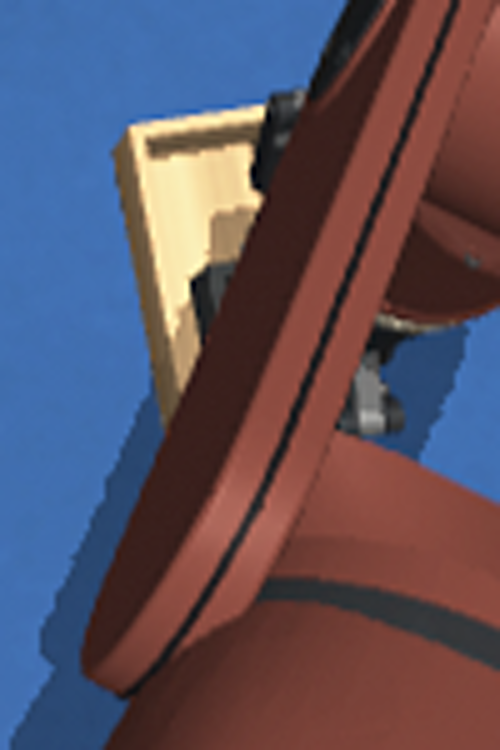

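View pics/tray_s.png

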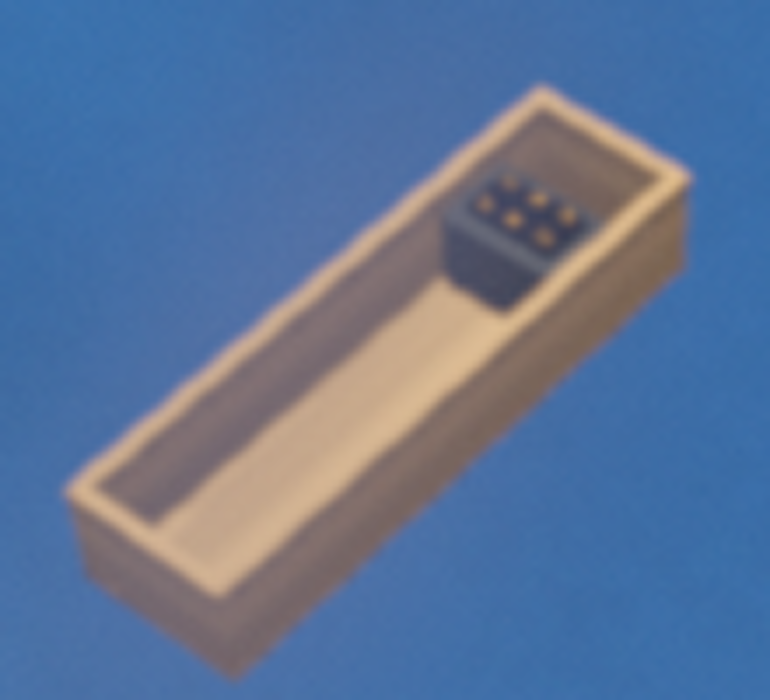

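```bash
python3 - <<'E'
from h import *
np.set_printoptions(precision=4,suppress=True)
m=.001
t=[(126*m,36*m,.05),(126*m,-36*m,.05),(-126*m,-36*m,.05),(-126*m,36*m,.05)]
a=[("top",l,u) for l,u in zip(t,[(385.7,165.7),(416.7,161),(438.3,271),(405.7,275.7)])]
b=[("scene",l,u) for l,u in zip(t,[(262.3,185.3),(240,170),(307.1,111.9),(328.9,125)])]
for o in(a,b,a+b):
    p,r=fit(o,[.48,-.2,.12]);print(p)
print(r)
q=state()['tcp_pos']
for yy in(0,):
  P=w([q[0],q[1],.127],[(.018,.027,q[2]+.035),(.018,.027,q[2]-.007),(-.018,.027,q[2]+.035),(-.018,.027,q[2]-.007)])
  print((proj('scene',P)-[220,80])*6)
# channel scene prediction
P=w(p,[(x,y,.05) for x in(.12,-.12) for y in (.03,-.03)]);print((proj('scene',P)-[220,80])*6)
E
python3 -c "
import cv2
im=cv2.imread('pics/full_d1.png')[120:160,258:300];cv2.imwrite('pics/d1z.png',cv2.resize(im,None,fx=15,fy=15,interpolation=2))"
```

```text
[ 0.4884 -0.2075  0.1274]
[ 0.4899 -0.2067  0.1394]
[ 0.4889 -0.2073  0.1321]
[[-0.3106 -0.6391]
 [-0.5218 -0.5432]
 [-0.0182 -0.1534]
 [ 0.3668  0.2731]
 [-0.2818 -0.4611]
 [-0.0001 -0.5667]
 [ 0.6893  0.1171]
 [ 0.1809 -0.497 ]]
[[359.0069 375.1769]
 [366.4604 448.1425]
 [422.3662 321.3542]
 [427.4857 395.0283]]
[[251.5107 611.6005]
 [141.498  534.9824]
 [634.9979 268.3569]
 [528.4483 205.633 ]]
```

View pics/d1z.png

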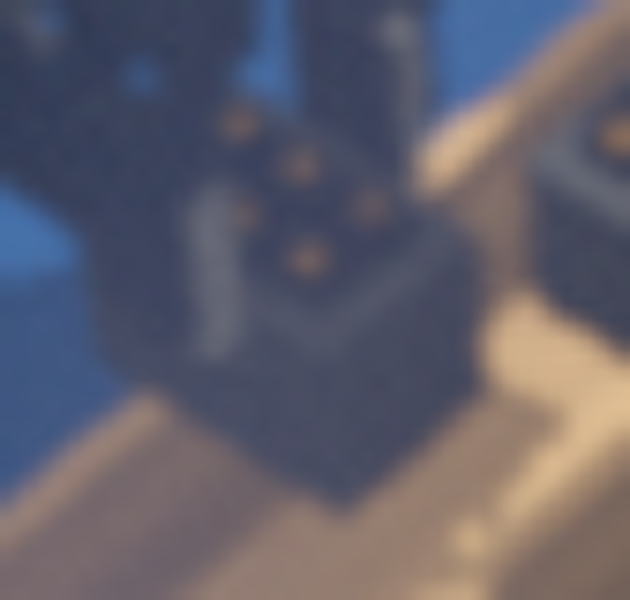

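Combined tray fit is (0.4889, -0.2073, 0.132). The held block's bottom corner at (364,445) agrees with the prediction to ~0.5 px. Shift 2.5 mm sideways, lower to just above the walls and check.

Request:
move_arm([
  [[-0.0025,0,0.01],[0,0,0],0.9],
  [[0,0,0.01],[0,0,0],0.9],
  [[0,0,0.006],[0,0,0],0.9],
  [[0,0,0],[0,0,0],0.9],
  [[0,0,0],[0,0,0],0.9],
])

```text
clock: 26.68
tcp_pos: [0.5193, -0.2037, 0.0636]
orientation: [0.661, 0.751, -0.0, -0.001]
contact_force: [0.4, 0.3, -2.9]
grip_width: 0.034
```

```bash
sed -i 's/TRAY=np.array(.*/TRAY=np.array([.4889,-.2073,.1321])/' h.py; python3 pic.py scene d2.png 250 105 320 165 11; python3 -c "
from h import *
to(tw(.033,0,.011),.1321+np.pi/2)"
```

```text
t26.73 tcp [ 0.5199 -0.2041  0.0643] yaw 1.698 case [-0.022  -0.4158] tray [ 0.0311 -0.0009] F [ 0.3 -0.1 -3.2] w 0.0343 tilt [ 6.e-04 -7.e-04 -1.e+00]
t26.73 tcp [ 0.5199 -0.2041  0.0643] yaw 1.698 case [-0.022  -0.4158] tray [ 0.0311 -0.0009] F [ 0.3 -0.1 -3.2] w 0.0343 tilt [ 6.e-04 -7.e-04 -1.e+00]
tool delta mm [ 0.9  1.9 53.3] rows>=1.3 az deg -0.3
```

View pics/d2.png

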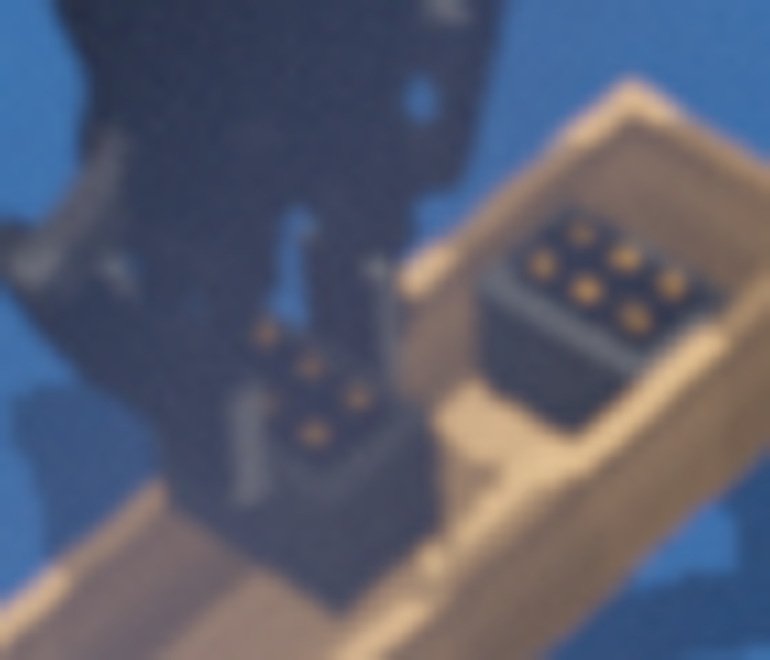

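```bash
python3 -c "
from h import *
for uv in((340,612),(436,535),(165,500)):
  p=ray('scene',(250+uv[0]/11,105+uv[1]/11),.0573);print(inframe(TRAY,p),inframe([.4899,-.2067,.1394],p))
# stored check: bottom edges visible: top corners at z .046
for uv in((480,283),(640,365),):
  p=ray('scene',(250+uv[0]/11,105+uv[1]/11),.046);print('st',inframe(TRAY,p),inframe([.4899,-.2067,.1394],p))
"
```

```text
[0.04807548 0.02548984] [0.04718661 0.02468298]
[0.01815575 0.02707822] [0.01727927 0.02648973]
[ 0.04875162 -0.02611047] [ 0.04748605 -0.02692089]
st [-0.05354054 -0.02298028] [-0.05478054 -0.02304406]
st [-0.05749306  0.02249429] [-0.05840099  0.02245815]
```

The held block's corners come out at tray y +0.026/-0.026, so it is centred. Lower slowly.

Request:
move_arm([
  [[0.0005,0,0.006],[0,0,0],0.9],
  [[0,0,0.006],[0,0,0],0.9],
  [[0,0,0.006],[0,0,0],0.9],
  [[0,0,0],[0,0,0],0.9],
])

```text
clock: 27.07
tcp_pos: [0.5189, -0.2033, 0.0451]
orientation: [0.661, 0.751, -0.0, -0.001]
contact_force: [0.1, 0.1, -3.2]
grip_width: 0.0338
```

Request:
move_arm([
  [[0,0,0.006],[0,0,0],0.9],
  [[0,0,0.006],[0,0,0],0.9],
  [[0,0,0.006],[0,0,0],0.9],
  [[0,0,0],[0,0,0],0.9],
])

```text
clock: 27.4
tcp_pos: [0.5189, -0.2033, 0.0271]
orientation: [0.661, 0.75, -0.0, -0.001]
contact_force: [-1.8, 0.5, -3.0]
grip_width: 0.0343
```

Request:
move_arm([
  [[0,0,0.005],[0,0,0],0.9],
  [[0,0,0.004],[0,0,0],0.9],
  [[0,0,0.003],[0,0,0],0.9],
  [[0,0,0],[0,0,0],0.9],
])

```text
clock: 27.73
tcp_pos: [0.5194, -0.2036, 0.016]
orientation: [0.661, 0.751, -0.0, -0.001]
contact_force: [-0.3, -0.4, -3.1]
grip_width: 0.0342
```

Request:
move_arm([
  [[0,0,0.0015],[0,0,0],0.9],
  [[0,0,0.0015],[0,0,0],0.9],
])

```text
clock: 27.9
tcp_pos: [0.5203, -0.2041, 0.014]
orientation: [0.661, 0.751, 0.0, 0.0]
contact_force: [0.2, -0.9, -2.6]
grip_width: 0.0338
```

Request:
move_arm([
  [[0,0,0.001],[0,0,0],0.9],
  [[0,0,0.001],[0,0,0],0.9],
])

```text
clock: 28.07
tcp_pos: [0.5201, -0.204, 0.0119]
orientation: [0.661, 0.751, 0.0, 0.0]
contact_force: [-0.3, -0.2, -2.9]
grip_width: 0.0342
```

Request:
move_arm([
  [[0,0,0.001],[0,0,0],0.9],
  [[0,0,0],[0,0,0],0.9],
])

```text
clock: 28.23
tcp_pos: [0.5201, -0.204, 0.0117]
orientation: [0.661, 0.751, -0.0, -0.0]
contact_force: [-3.3, 1.1, 4.8]
grip_width: 0.0338
```

Floor contact at TCP z 0.0117 (force went from -3 to +5 N). Open slowly and rise.

Request:
move_arm([
  [[0,0,0],[0,0,0],0.55],
  [[0,0,0],[0,0,0],0.45],
  [[0,0,0],[0,0,0],0.37],
  [[0,0,0],[0,0,0],0.37],
])

```text
clock: 28.57
tcp_pos: [0.5203, -0.2041, 0.011]
orientation: [0.661, 0.751, 0.0, 0.0]
contact_force: [0.1, -0.6, -1.0]
grip_width: 0.0538
```

Request:
move_arm([
  [[0,0,-0.006],[0,0,0],0.37],
  [[0,0,-0.015],[0,0,0],0.37],
  [[0,0,-0.03],[0,0,0],0.37],
  [[0,0,-0.03],[0,0,0],0.37],
  [[0,0,-0.03],[0,0,0],0.37],
  [[0,0,-0.03],[0,0,0],0.37],
  [[0,0,0],[0,0,0],0.37],
])

```text
clock: 29.15
tcp_pos: [0.524, -0.2061, 0.1598]
orientation: [0.661, 0.751, 0.001, 0.006]
contact_force: [1.0, 0.1, 0.9]
grip_width: 0.0536
```

```bash
python3 pic.py scene e1.png 220 90 520 360 2; python3 pic.py scene e2.png 230 100 340 200 7; python3 pic.py top e1t.png 135 100 450 290 2
python3 -c "
from h import *
P=tw(.031,0,.046);print('expected top centre',(proj('scene',P)-[230,100])*7)"
```

```text
t29.20 tcp [ 0.5228 -0.2054  0.1568] yaw 1.698 case [-0.0193 -0.4176] tray [ 0.0338 -0.0026] F [-0.3 -0.9 -1.4] w 0.0536 tilt [-0.0053  0.0071 -1.    ]
t29.25 tcp [ 0.5212 -0.2046  0.154 ] yaw 1.698 case [-0.0207 -0.4165] tray [ 0.0324 -0.0016] F [ 0.9  0.3 -0.5] w 0.0541 tilt [-0.0026  0.0034 -1.    ]
t29.30 tcp [ 0.52   -0.2039  0.1521] yaw 1.698 case [-0.0218 -0.4157] tray [ 0.0313 -0.0008] F [-1.6 -0.5 -0.3] w 0.0539 tilt [-4.e-04  6.e-04 -1.e+00]
expected top centre [[337.09447915 380.74644654]]
```

View pics/e1.png

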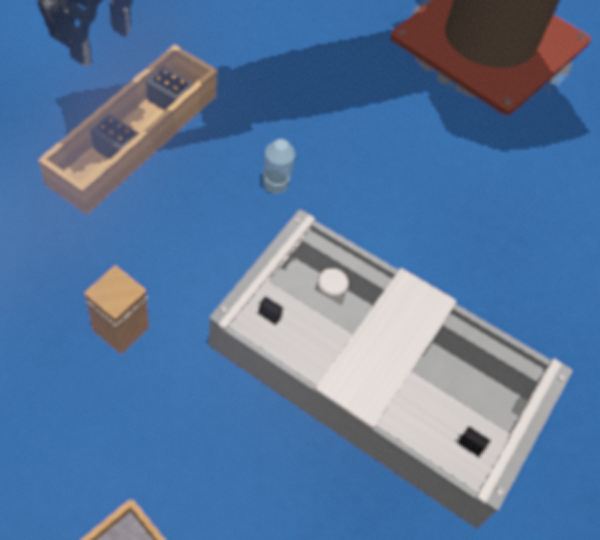

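View pics/e2.png

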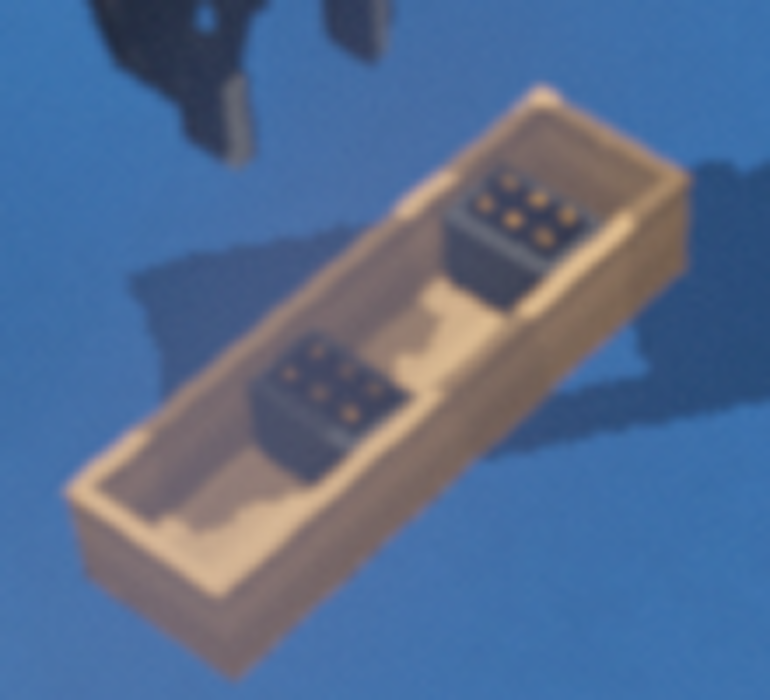

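The transformer stands crosswise on the channel floor (top centre ~(333,385), expected (337,381)). The stored one hasn't moved, the cover is against the rear wall, and the capacitor, valve and carton are in place. Settle and hand in.

Request:
move_arm([
  [[0,0,-0.02],[0,0,0],0.37],
  [[0,0,0],[0,0,0],0.37],
  [[0,0,0],[0,0,0],0.37],
])

```text
clock: 29.55
tcp_pos: [0.52, -0.2039, 0.1711]
orientation: [0.661, 0.751, -0.0, -0.0]
contact_force: [-0.1, -0.8, 0.6]
grip_width: 0.0538
```

```bash
python3 -c "
from h import *
st();print(finish_job())"
```

```text
t29.55 tcp [ 0.52   -0.2039  0.1711] yaw 1.698 case [-0.0218 -0.4157] tray [ 0.0312 -0.0008] F [-0.1 -0.8  0.6] w 0.0538 tilt [ 1.e-04 -1.e-04 -1.e+00]
the job is handed in; nothing more can be done
None
```

The job is done and was handed in at 29.6 s of the 72 s allowed; `finish_job()` reported no verdict.

- **Cover:** I slid it back by pushing the right and left grips in turn until both ends met the rear stop. Contact force there rose to about 21 N along the push.
- **Transformer:** I lifted it out by its ends, set it on the table and took it again by its long sides. I then lowered it onto the tray floor, where the force changed from −3 to +5 N, and only then let go.

**Last checks:**
- The final pictures show the transformer upright and crosswise at tray x about +31 mm, within about 1 mm of the centre line. Its top centre is within about 1 px of the predicted position.
- By eye, the cover is still at the rear wall, and the stored transformer, capacitor, valve and carton have not moved. I did not re-measure these. The arm is clear of everything.

**What disagreed or failed:**
- The fingertips were about 15 to 18 mm behind the reported TCP, not 17 mm ahead as stated. Contact and the pictures both showed this, so I set all heights from measured contact.
- Because of that offset, one cover push slipped over the top of the right grip without moving the cover. I repeated it lower.
- The gripper read about 2 mm less than the block's size in both grasps.

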